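Right the tubes in the cooling unit and set its coolant valve

TASK

Set up the cooling unit for its run: the red-capped and the blue-capped tube stand in each other's wells, so swap them, each upright and fully down in the well ringed with the colour of its cap, set in rather than dropped (the plain well is free to use on the way). Then set the coolant valve, whose opening nobody noted: turn its hand wheel clockwise down to its stop, back it off exactly two turns counter-clockwise from there, and finish still holding the wheel's black crank handle with the wheel at rest. Leave the other things on the bench alone.

Things in the scene. Friction and masses are not known exactly. Their poses are not given: they have to be found in the camera images.
- cooling_unit: low white bench unit with steel deck, 104 (x) x 360 (y) x 70 mm high, fixed. On its line x = 0 the deck carries three well blocks 70 mm apart (y = +120, +50, -20 mm, in any order) and at its right end (y = -120 mm) the coolant valve. Origin on the worktop under that line, half-way along the unit; x away from the robot, y left along the row, z up
- red_well: aluminium block 54 (x) x 62 (y) x 50 mm high on the unit's deck, red ring round its mouth: place of the red-capped tube. Origin: centre of its underside, z up along the well's axis. The round well in its top is 33 mm across (2.5 mm play round the tube's body), 45 mm deep; mouth 50 mm above the origin. A tube fully home has its middle 59 mm and the middle of its cap 106 mm above the origin
- blue_well: aluminium block 54 (x) x 62 (y) x 50 mm high on the unit's deck, blue ring round its mouth: place of the blue-capped tube. Origin: centre of its underside, z up along the well's axis. The round well in its top is 33 mm across (2.5 mm play round the tube's body), 45 mm deep; mouth 50 mm above the origin. A tube fully home has its middle 59 mm and the middle of its cap 106 mm above the origin
- spare_well: aluminium block 54 (x) x 62 (y) x 50 mm high on the unit's deck, no colour; empty, free for use on the way. Origin: centre of its underside, z up along the well's axis. The round well in its top is 33 mm across (2.5 mm play round the tube's body), 45 mm deep; mouth 50 mm above the origin. A tube fully home has its middle 59 mm and the middle of its cap 106 mm above the origin
- red_tube_mid (a point): middle of the red-capped tube, on its axis, 54 mm above its foot (the middle of its cap is 47 mm further up); z along the tube
- red_tube: centrifuge tube with a red screw cap, standing upright in one of the wells, 108 mm tall: clear body 28 mm across, cap 34 mm across over the top 14 mm; about 24 g. Origin at the centre of its foot. At the start it stands in the blue-ringed well
- blue_tube_mid (a point): middle of the blue-capped tube, on its axis, 54 mm above its foot (the middle of its cap is 47 mm further up); z along the tube
- blue_tube: centrifuge tube with a blue screw cap, standing upright in one of the wells, 108 mm tall: clear body 28 mm across, cap 34 mm across over the top 14 mm; about 24 g. Origin at the centre of its foot. At the start it stands in the red-ringed well
- valve_wheel (a joint): angle of the blue hand wheel (upright axis, 104 mm across), rad: 0 closed, on its stop; grows as it opens, counter-clockwise from above; a turn is 6.283, fully open 25.13. It starts somewhat open. At 0 the crank handle lies on the unit's +x side of the axis. Turning takes 2 to 4 N at the handle; it stays where left. The stem rises 4 mm a turn, a red pointer on a five-line scale (lowest line closed)
- wheel_axis (a point): point on the upright axis of the wheel at the height of the middle of the crank handle (204 mm above the worktop); its x and y axes are those of the unit
- handle_mid (a point): middle of the crank handle, on its own axis, 46 mm from the wheel's axis and 36 mm above the rim's middle. The handle travels round the wheel's axis on this circle as the wheel turns
- crank_handle: black upright cylinder, 20 mm across and 48 mm tall, standing on the rim of the wheel. It revolves freely on its own pin, so it can be gripped from above and led round in a circle without turning the hand. Origin at its lower end on its axis, 26 mm below its middle; z up
- incubator: large white bench incubator behind on the left, fixed, 381 x 406 x 606 mm high, its front facing the robot: keep the arm clear of it
- centrifuge: bench centrifuge close behind the unit, fixed, 270 x 306 mm, 271 mm high with its lid knob: keep the hand clear of it
- beaker: glass beaker, 55 mm across, 70 mm tall, a bystander; origin at the centre of its underside
- clear_tube: centrifuge tube with a white cap, 34 mm across, 108 mm tall, a bystander; origin at the centre of its underside
- objective_case: round white case with a black lid, 37 mm across, 58 mm tall, a bystander; origin at the centre of its underside
- slide_box: grey-white slide box, 69 x 100 x 33 mm, a bystander; origin at the centre of its underside
- tin: flat blue tin, 42 x 60 x 19 mm, a bystander; origin at the centre of its underside
- eyepiece: black eyepiece standing upright, 34 mm across, 46 mm tall, a bystander; origin at the centre of its underside
- dish_a: covered culture dish (brown), 55 mm across, 6 mm high, a bystander; origin at the centre of its underside
- forceps: steel forceps lying flat, 127 mm long, 14 mm wide, 9 mm high, a bystander; origin at the centre of its underside
- dish_b: covered culture dish (yellowish), 55 mm across, 7 mm high, a bystander; origin at the centre of its underside
Things that resemble listed ones, but are neither listed nor needed, are in the scene too. What is meant by the blue_tube is not green or turquoise, and is the larger of those in its own colour.

How it is judged:
By the outcome, as a careful person would: the job done as asked, in the order asked, and still so for the second after the job is handed in, while the arm keeps its last pose, push and grip.
It also fails if it takes over 72 s, if anything falls off the work surface, if the arm or the gripper's body presses on something with over 40 N, if the wrist force passes 120 N, or if a joint passes its speed limit or range.

ROBOT

A 6-joint arm with a two-finger parallel gripper is mounted at the origin on a cart in front of the work surface, level with it; the furniture and walls round the work are solid. World frame = base frame: x ahead of the robot, y to its left, z up, the work surface at z = 0. Lengths are in mm, angles in rad, forces in N, time in s.
With the tool pointing down it reaches from about 350 to 875 mm from the base axis. Payload 4.2 kg.
Tool frame: the origin (TCP) lies at the very end of the fingers, on their centre line; the grasp point (between the pads) lies 19 mm behind it; z points along the fingers, y is the direction in which the jaws open and shut (so a half turn about z gives the same grasp; the last joint's range is limited). The gripper opens to 85 mm and grips with 20 to 120 N. Pads are 22 mm wide; open, the fingers measure 114 mm over their backs; the gripper's body (76 mm by 85 mm) begins 54 mm behind the grasp point. The pads swing forward as they close: fully open they stand 13 mm farther back than shut.
Start: joints at [1.427, 0.385, 0.008, 0, -1.194, -0.259], TCP at [244.964, 574.971, 208.312] pointing down, gripper open.
Joint ranges: [-3.14, 3.14], [-1.21, 2.06], [-1.07, 1.41], [-3.16, 2.05], [-2.99, -0.16], [-3.1, 3.1]. Speed limits (rad/s): [2.79, 2.79, 3.14, 3.14, 3.14, 3.14].

INTERFACE

Orientations are given as a unit quaternion [x, y, z, w].
In Python, from bench import read_state, get_image, camera_params, job_done gives the robot as it stands.
- The arm moves only by the tool send_rows, never from a script. Its arguments are lists of equal length, an entry for each row: "translation": the shift along the tool's x, y, z in m, a list of three; "yaw": the turn about the tool's z in degrees; "fingers": the closure in counts, from 0 (fully open) to 255 (shut). A call has 1 to 12 rows; each row is the pose to reach, as a shift and turn from the pose measured when the call began, along the tool's axes at that moment; what a row does not reach only later rows make up. A row lasts 1/10 s, in which the tool goes at most 50 mm and 8.59 degrees, less where a joint would pass 70% of its speed; a pose out of reach is approached as far as the arm can. A call with a gripper value outside its range is refused whole. The fingers move at their own pace and stop on an object; the grip force is fixed at half the most. Time passes only in rows, so rows that repeat a pose let the fingers close. It gives the time, the measured TCP pose, the force and the opening at its end, in the units of the state.
- read_state(): the state, without advancing time (a new reading comes with each control period).
- get_image(name): name is "side" or "top"; returns the picture (420x560x3 uint8, blue, green, red); there is no depth.
- camera_params(name): a dict with "mtx" (3x3 intrinsics, pixels), "k1" (the pictures are not rectified: a ray, as slopes to the right and down, at radius r is drawn at 1 + k1 r^2 times it, then the intrinsics apply), "rvec" (rotation vector, rad) and "tvec" (3), from world to camera coordinates, as OpenCV has them. Camera axes: x right, y down, z forward; pixel columns grow to the right and rows downward; lengths in mm; the calibration is good to about 2 mm. A picture is of the moment at which its call begins. camera_params takes no time and is no camera call.
- job_done(): hands the job in, once; it reports no verdict.
The state is a dict: "clock": time; "joints": joint angles; "joint_vel": joint speeds; "joint_efforts": joint torques, N m; "position": TCP position; "ee_rot": TCP orientation; "contact_force": force on the tool from outside, world axes, zero at the start; "wrist_torque": the same for the moment, N m; "gripper_width": finger opening in mm.
Only numpy, scipy, OpenCV 4.12 (cv2) and the standard library are available. Lean on these libraries where they do the work, as an engineer would, in place of code of your own. Each camera call takes 0.05 s, during which the arm holds its last target.

## Working session

There is one attempt and no reset: what is moved stays moved. The work goes in short steps, Python scripts to look and compute and a tool call to move; the robot and the scene stay as the last step left them, time stands still between calls to the robot, and variables do not carry over. Pictures are saved under pics/ and viewed, and the job is handed in when it is done.

Besides the shell and the picture viewer there is one more tool, called after ">>>" by a JSON object that holds its "method" and its "body", one argument or row to a line. send_rows: Moves the arm, as the interface text tells. Its arguments: {"type":"object","properties":{"translation":{"type":"array","items":{"type":"array","items":{"type":"number"}}},"yaw":{"type":"array","items":{"type":"number"}},"fingers":{"type":"array","items":{"type":"number"}}},"required":["translation","yaw","fingers"]}

```bash
ls; mkdir -p pics; cat > h.py <<'E'
import numpy as np, cv2
from bench import read_state, get_image, camera_params, job_done
def cam(n):
    p=camera_params(n); K=np.array(p['mtx'],float).reshape(3,3); R=cv2.Rodrigues(np.array(p['rvec'],float))[0]; t=np.array(p['tvec'],float).ravel()
    return K,float(p['k1']),R,t
def ray(n,u,v):
    K,k1,R,t=cam(n)
    d=np.array([k1,0,0,0,0][:1]+[0,0,0,0])
    s=cv2.undistortPoints(np.array([[[u,v]]],float),K,d).ravel()
    return -R.T@t, R.T@np.array([s[0],s[1],1.])
def onplane(n,u,v,z):
    c,d=ray(n,u,v); return c+d*(z-c[2])/d[2]
def proj(n,P):
    K,k1,R,t=cam(n)
    q=cv2.projectPoints(np.array(P,float).reshape(-1,3),cv2.Rodrigues(R)[0],t,K,np.array([k1,0,0,0,0.]))[0]
    return q.reshape(-1,2)
def tri(a,b):
    (c1,d1),(c2,d2)=ray(*a),ray(*b)
    A=np.stack([d1,-d2],1); s=np.linalg.lstsq(A,c2-c1,rcond=None)[0]
    p,q=c1+s[0]*d1,c2+s[1]*d2
    return (p+q)/2,np.linalg.norm(p-q)
E
python3 - <<'E'
from h import *
for n in('side','top'):
    cv2.imwrite(f'pics/{n}0.png',get_image(n)); K,k,R,t=cam(n); print(n,K.round(1).tolist(),k,(-R.T@t).round(0),R.round(2).tolist())
print(read_state())
E
```

```text
pics
side [[438.9, 0.0, 272.5], [0.0, 438.9, 207.1], [0.0, 0.0, 1.0]] -0.1051857302466834 [-391. -925.  809.] [[0.68, -0.73, -0.02], [-0.34, -0.29, -0.89], [0.65, 0.62, -0.45]]
top [[493.8, 0.0, 266.3], [0.0, 493.8, 210.0], [0.0, 0.0, 1.0]] -0.10125854761625382 [-418.  -97. 1801.] [[0.12, -0.99, -0.0], [-0.85, -0.1, -0.51], [0.51, 0.06, -0.86]]
{'clock': 0.1, 'joints': array([ 1.42662752e+00,  3.85496182e-01,  6.76247817e-03, -4.31004185e-04,
       -1.19401370e+00, -2.58606350e-01]), 'joint_vel': array([ 0.00051489, -0.0016132 ,  0.00503979,  0.0002387 ,  0.00126559,
       -0.00267941]), 'joint_efforts': array([-4.16630860e-05, -3.93317914e+01,  1.88928884e+01,  4.19791505e+00,
       -2.61766858e-03,  3.76789053e-07]), 'position': array([244.7442567 , 574.46782282, 207.32163947]), 'ee_rot': array([ 9.79773577e-01, -2.00106837e-01, -1.44191413e-04,  9.85396732e-04]), 'contact_force': array([-0.52057803, -0.45563264, -0.33183167]), 'wrist_torque': array([-0.0303218 ,  0.01304369,  0.04027354]), 'gripper_width': 85.26225747094007}
```

View pics/side0.png

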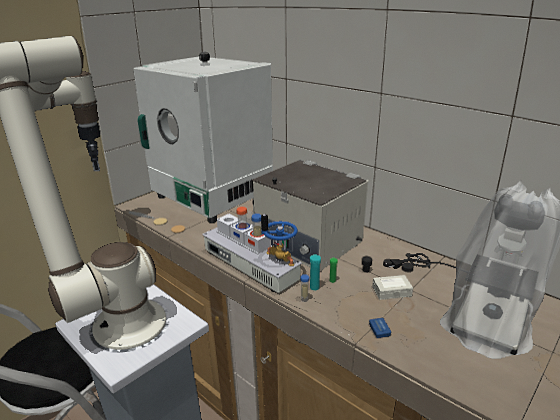

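View pics/top0.png

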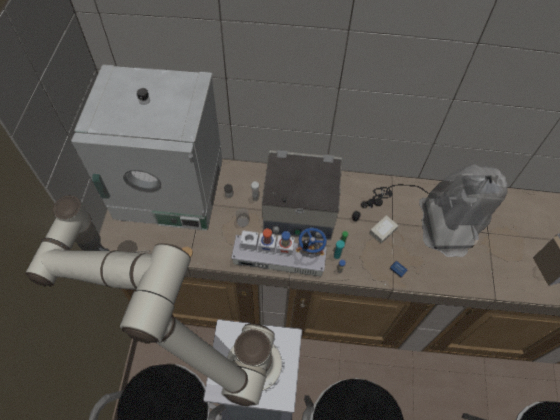

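```bash
python3 - <<'E'
import cv2
a=cv2.imread('pics/side0.png')[195:305,195:345]; b=cv2.imread('pics/top0.png')[215:285,225:350]
cv2.imwrite('pics/s1.png',cv2.resize(a,None,fx=5,fy=5,interpolation=cv2.INTER_CUBIC)); cv2.imwrite('pics/t1.png',cv2.resize(b,None,fx=6,fy=6,interpolation=cv2.INTER_CUBIC))
E
```

```text
(no output)
```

View pics/s1.png

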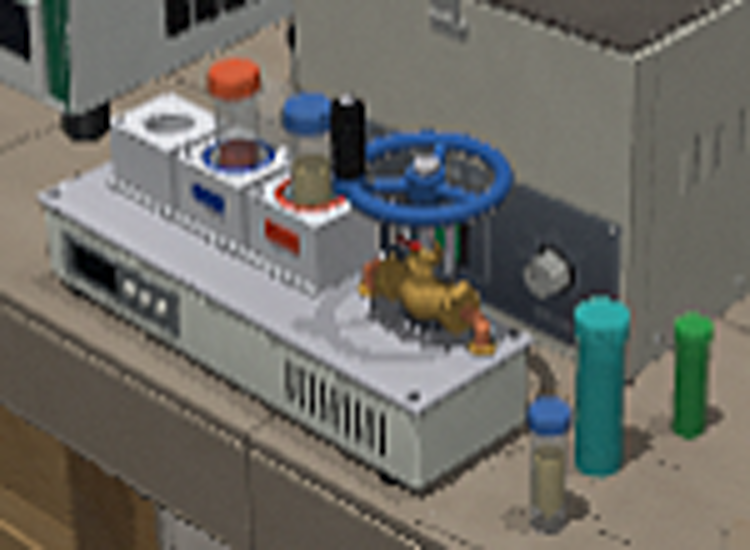

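View pics/t1.png

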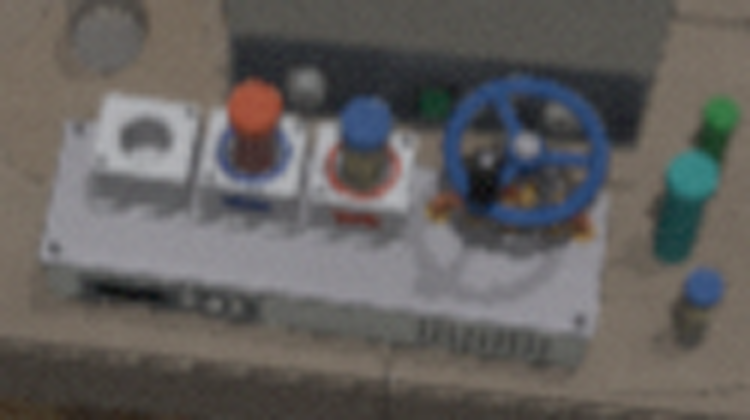

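The row from left to right is the spare well, the blue-ringed well holding the red cap (side ≈ (241,211)), and the red-ringed well holding the blue cap (side ≈ (256,217)). The valve is at the right end.

There are two blue-capped candidates: the tube in the red ring, side (256,217), and a small vial standing on the bench, side (305,275). The larger one, in the well, is the one meant. The enlarged crops above confirm this.

```bash
cat >> h.py <<'E'
def mask(img,name):
    h=cv2.cvtColor(img,cv2.COLOR_BGR2HSV)
    if name=='red': return cv2.inRange(h,(0,110,70),(14,255,255))|cv2.inRange(h,(172,110,70),(180,255,255))
    if name=='blue': return cv2.inRange(h,(100,110,50),(125,255,255))
def blobs(img,name,roi,amin=4):
    m=mask(img,name); x0,y0,x1,y1=roi; mm=np.zeros_like(m); mm[y0:y1,x0:x1]=m[y0:y1,x0:x1]
    n,l,s,c=cv2.connectedComponentsWithStats(mm,connectivity=8)
    return [(c[i].round(2).tolist(),s[i].tolist()) for i in range(1,n) if s[i,4]>=amin]
E
python3 - <<'E'
from h import *
S=cv2.imread('pics/side0.png');T=cv2.imread('pics/top0.png')
for c in('red','blue'):
    print('side',c,blobs(S,c,(195,195,345,305)));print('top',c,blobs(T,c,(225,215,350,285)))
h=cv2.cvtColor(S,cv2.COLOR_BGR2HSV); 
# zoom handle
for n,I,r in(('s',S,(245,200,305,250)),('t',T,(290,220,335,262))):
    x0,y0,x1,y1=r; cv2.imwrite(f'pics/{n}2.png',cv2.resize(I[y0:y1,x0:x1],None,fx=12,fy=12,interpolation=cv2.INTER_NEAREST))
E
```

```text
side red [([241.19, 210.35], [236, 207, 11, 8, 75]), ([241.7, 226.6], [239, 226, 7, 2, 10]), ([255.82, 234.68], [250, 231, 14, 6, 22]), ([251.0, 242.0], [248, 239, 7, 7, 25]), ([276.88, 243.25], [275, 242, 5, 3, 8]), ([268.83, 249.17], [268, 247, 3, 6, 12]), ([289.9, 259.41], [287, 256, 6, 8, 29])]
top red [([266.9, 232.77], [263, 228, 9, 11, 69]), ([310.17, 247.17], [309, 246, 3, 3, 6]), ([298.25, 248.88], [297, 248, 4, 3, 8]), ([284.0, 251.0], [282, 251, 5, 1, 5]), ([321.5, 252.5], [321, 252, 2, 2, 4])]
side blue [([256.05, 217.45], [252, 214, 9, 8, 65]), ([279.79, 231.26], [262, 221, 36, 20, 343]), ([236.25, 225.5], [236, 224, 2, 4, 4]), ([248.4, 225.6], [248, 224, 2, 4, 5]), ([236.4, 234.2], [234, 232, 6, 5, 15]), ([304.29, 278.02], [300, 275, 9, 7, 51])]
top blue [([312.09, 239.01], [299, 228, 27, 25, 225]), ([285.43, 235.02], [282, 231, 8, 9, 53]), ([341.86, 262.81], [340, 261, 5, 5, 21])]
```

View pics/s2.png

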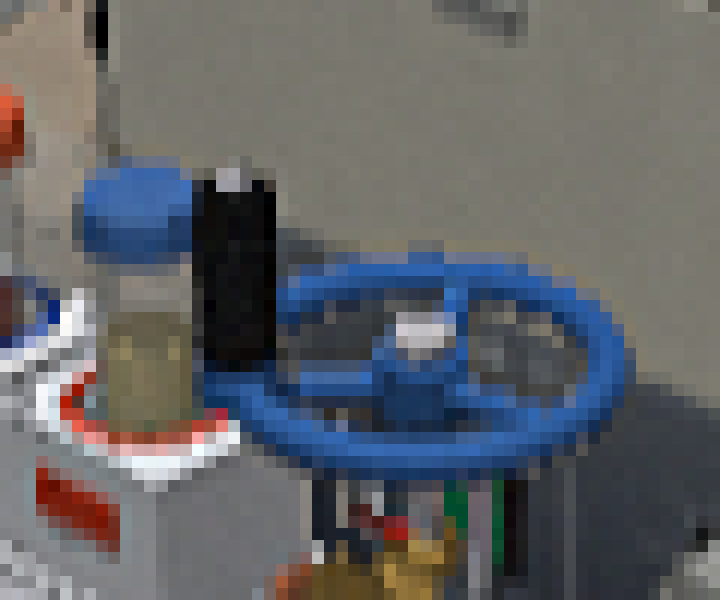

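View pics/t2.png

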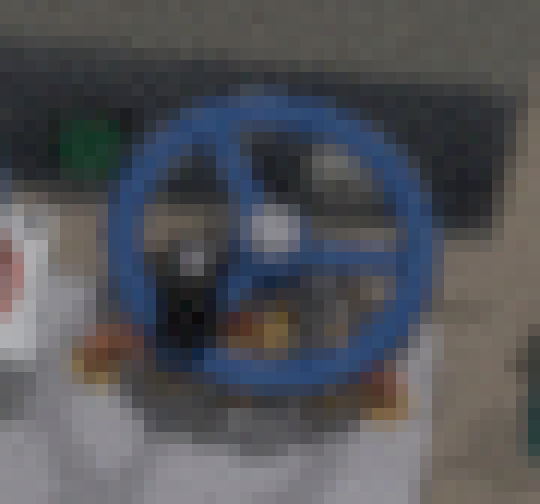

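```bash
python3 - <<'E'
from h import *
S=cv2.imread('pics/side0.png');T=cv2.imread('pics/top0.png')
print(cv2.cvtColor(T,cv2.COLOR_BGR2HSV)[226:242,266].tolist())
print('red',onplane('side',241.2,210.35,176), onplane('top',266.9,231.6,176))
print('blue',onplane('side',256.05,217.45,176), onplane('top',285.43,235.02,176), tri(('side',256.05,217.45),('top',285.43,235.02)))
for n,u,v in(('side',203,234),('side',278.6,277.4),('side',301,263),('top',232.8,258),('top',322,270),('top',237,235.8)): print(n,u,v,onplane(n,u,v,70).round(1))
# wheel hub top & handle
hub=tri(('side',245+424/12,200+330/12),('top',290+275/12,220+230/12)); print('hub',hub)
print('handle top',tri(('side',245+234/12,200+182/12),('top',290+190/12,220+258/12)))
# wheel ellipse
for n,I,r in(('side',S,(262,221,298,241)),('top',T,(299,228,326,253))):
    m=mask(I,'blue');x0,y0,x1,y1=r;mm=np.zeros_like(m);mm[y0:y1,x0:x1]=m[y0:y1,x0:x1]
    c=cv2.convexHull(np.vstack(cv2.findContours(mm,cv2.RETR_EXTERNAL,cv2.CHAIN_APPROX_NONE)[0])); e=cv2.fitEllipse(c); print(n,e)
    for z in(150,160,168,176):print(z,onplane(n,*e[0],z).round(1))
E
```

```text
[[102, 26, 49], [4, 33, 54], [7, 108, 106], [6, 141, 145], [6, 154, 161], [6, 159, 160], [6, 159, 160], [6, 156, 162], [5, 159, 159], [6, 161, 155], [7, 158, 134], [6, 143, 100], [4, 102, 80], [0, 72, 74], [1, 84, 70], [3, 71, 72]]
red [441.40547368   3.18738348 176.        ] [452.87169289   6.08214477 176.        ]
blue [438.42743909 -66.47633731 176.        ] [446.70710104 -64.0950383  176.        ] (array([445.30596049, -62.82011995, 173.49733968]), np.float64(5.431707116096373))
side 203 234 [374.9 128.4  70. ]
side 278.6 277.4 [ 361.4 -228.7   70. ]
side 301 263 [ 459.9 -229.7   70. ]
top 232.8 258 [378.9 129.9  70. ]
top 322 270 [ 369.3 -215.7   70. ]
top 237 235.8 [476.8 128.2  70. ]
hub (array([ 439.9878702 , -166.59766835,  177.37022681]), np.float64(1.4855212760710916))
handle top (array([ 402.70368487, -139.90916588,  223.98837212]), np.float64(1.926437687073517))
side ((279.365966796875, 230.37159729003906), (19.10259437561035, 35.26698303222656), 90.61387634277344)
150 [ 459.9 -143.4  150. ]
160 [ 447.  -155.3  160. ]
168 [ 436.6 -164.8  168. ]
176 [ 426.3 -174.3  176. ]
top ((311.9031677246094, 239.66676330566406), (24.524776458740234, 27.059524536132812), 101.90332794189453)
150 [ 452.6 -164.5  150. ]
160 [ 447.4 -164.1  160. ]
168 [ 443.1 -163.8  168. ]
176 [ 438.9 -163.4  176. ]
```

```bash
python3 - <<'E'
from h import *
S=cv2.imread('pics/side0.png');T=cv2.imread('pics/top0.png')
cv2.imwrite('pics/s3.png',cv2.resize(S[150:300,180:380],None,fx=4,fy=4,interpolation=cv2.INTER_CUBIC))
cv2.imwrite('pics/t3.png',cv2.resize(T[140:280,180:360],None,fx=4,fy=4,interpolation=cv2.INTER_CUBIC))
print('red',tri(('side',241.2,210.35),('top',266.9,232)))
E
```

```text
red (array([449.20061843,   7.43783352, 173.41995725]), np.float64(6.634685657452447))
```

View pics/s3.png

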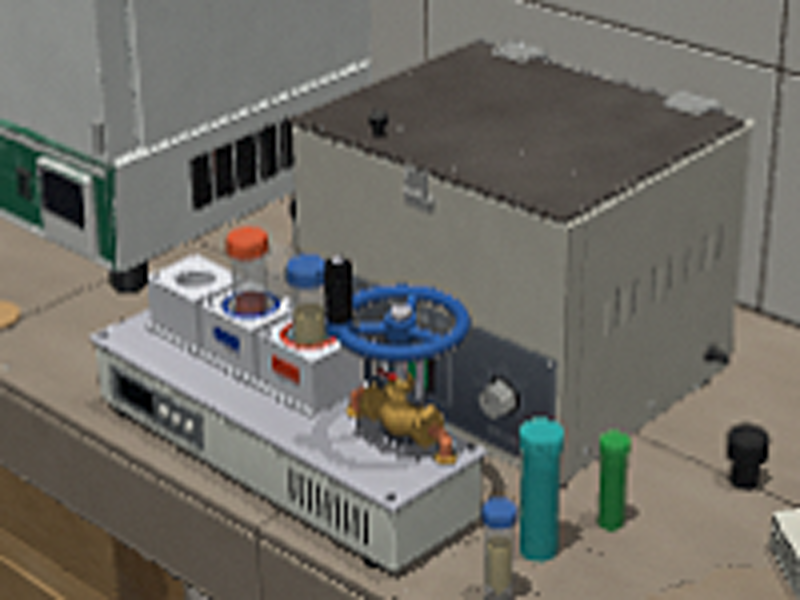

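View pics/t3.png

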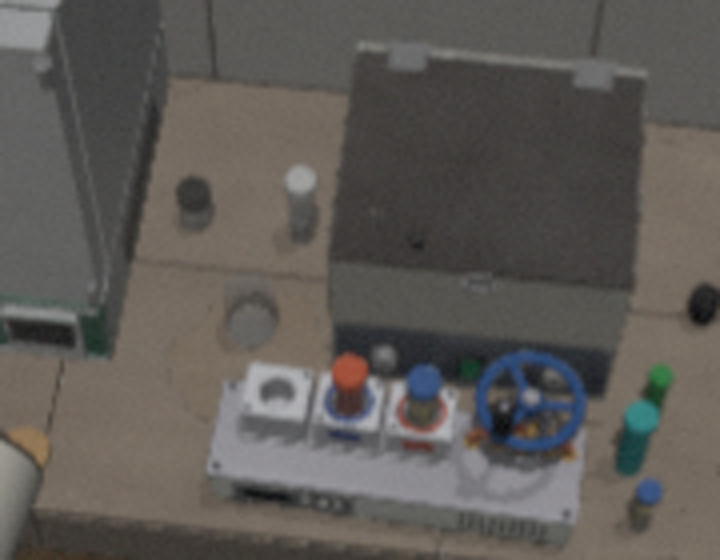

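```bash
python3 - <<'E'
from h import *
print('cf bottom R',onplane('side',320.5,271.2,0).round(0))
print('cf top R tri',tri(('side',322,205.5),('top',338,211)))
for z in(240,255):print('cf top L',onplane('top',263,205.5,z).round(0),onplane('top',338,211,z).round(0),onplane('side',322,205.5,z).round(0))
print('cf top left side',tri(('side',180+296/4,150+122/4),('top',263,205.5)))
print('inc fr corner',tri(('side',180+113/4,150+265/4),('top',180+110/4,140+355/4)))
# well rings / spare mouth
print('spare mouth z120 side',onplane('side',180+195/4,150+279/4,120),'top',onplane('top',180+278/4,140+388/4,120))
E
```

```text
cf bottom R [ 546. -240.    0.]
cf top R tri (array([ 533.07236075, -246.96292607,  241.10148384]), np.float64(2.7744786631991047))
cf top L [526.  29. 240.] [ 535. -248.  240.] [ 533. -246.  240.]
cf top L [517.  28. 255.] [ 526. -246.  255.] [ 508. -264.  255.]
cf top left side (array([525.1742398 ,  28.27538693, 243.87589821]), np.float64(3.4227378900152785))
inc fr corner (array([504.6608949 , 256.57441903,  43.3951669 ]), np.float64(6.794565251858763))
spare mouth z120 side [440.40033858  66.538069   120.        ] top [451.53943251  73.19112091 120.        ]
```

```bash
python3 - <<'E'
from h import *
print('knob',onplane('side',180+378/4,150+122/4,260))
def edge(n,p,q,w,sign):
    g=cv2.GaussianBlur(cv2.cvtColor(cv2.imread(f'pics/{n}0.png'),cv2.COLOR_BGR2GRAY),(3,3),0).astype(np.float32)
    p,q=np.array(p,float),np.array(q,float);d=(q-p)/np.linalg.norm(q-p);m=np.array([-d[1],d[0]]);pts=[]
    off=np.arange(-w,w+.01,.1)
    for s in np.linspace(0.08,0.92,50):
        c=p+s*(q-p); xy=(c+off[:,None]*m).astype(np.float32)
        v=cv2.remap(g,xy[:,0].reshape(1,-1),xy[:,1].reshape(1,-1),cv2.INTER_LINEAR).ravel()
        gr=np.gradient(v)*sign; i=gr.argmax(); pts.append(np.r_[c+off[i]*m,gr[i]])
    pts=np.array(pts); P=np.array([onplane(n,u,v,70)[:2] for u,v,_ in pts])
    vx,vy,x0,y0=cv2.fitLine(P.astype(np.float32),cv2.DIST_HUBER,0,0.01,0.01).ravel()
    r=(P-[x0,y0])@[-vy,vx]; print(n,'yaw of y-axis lean deg',np.degrees(np.arctan2(vx*np.sign(vy),abs(vy))).round(2),'x at y=0',(x0-y0*vx/vy).round(1),'std',r.std().round(2), 'med',np.median(abs(r)).round(2))
edge('side',(203,234),(278.6,277.4),4,-1)
edge('top',(232.8,258),(322,270),4,-1)
E
```

```text
knob [543.8663096  -48.10756187 260.        ]
side yaw of y-axis lean deg 1.45 x at y=0 368.3 std 5.68 med 0.76
top yaw of y-axis lean deg 1.33 x at y=0 373.0 std 1.94 med 1.58
```

```bash
python3 - <<'E'
from h import *
def edge(n,p,q,w,sign,z,s0=.05,s1=.95):
    g=cv2.GaussianBlur(cv2.cvtColor(cv2.imread(f'pics/{n}0.png'),cv2.COLOR_BGR2GRAY),(3,3),0).astype(np.float32)
    p,q=np.array(p,float),np.array(q,float);d=(q-p)/np.linalg.norm(q-p);m=np.array([-d[1],d[0]]);pts=[]
    off=np.arange(-w,w+.01,.1)
    for s in np.linspace(s0,s1,60):
        c=p+s*(q-p); xy=(c+off[:,None]*m).astype(np.float32)
        v=cv2.remap(g,xy[:,0].reshape(1,-1),xy[:,1].reshape(1,-1),cv2.INTER_LINEAR).ravel()
        gr=np.gradient(v)*sign; i=gr.argmax(); pts.append(c+off[i]*m)
    P=np.array([onplane(n,u,v,z)[:2] for u,v in pts]); k=np.ones(len(P),bool)
    for _ in range(8):
        f=np.polyfit(P[k,1],P[k,0],1); r=P[:,0]-np.polyval(f,P[:,1]); k=abs(r)<max(1.2,2*np.median(abs(r)))
    print(n,z,'lean',np.degrees(np.arctan(f[0])).round(2),'x0',f[1].round(1),'inl',k.sum(),'y',P[k,1].min().round(),P[k,1].max().round(),'std',r[k].std().round(2))
edge('side',(203,234),(278.6,277.4),2.5,-1,70)
edge('top',(232.8,258),(322,270),2.5,-1,70)
# base bottom front? block-front bottom edges
edge('top',(225+95/6,215+190/6),(225+410/6,215+232/6),2,1,70)
E
python3 - <<'E'
import cv2
I=cv2.imread('pics/top0.png')[222:275,228:330]
cv2.imwrite('pics/t4.png',cv2.resize(I,None,fx=7.5,fy=7.5,interpolation=cv2.INTER_NEAREST))
E
```

```text
side 70 lean 1.83 x0 369.3 inl 47 y -213.0 100.0 std 0.56
top 70 lean 1.31 x0 372.9 inl 54 y -198.0 107.0 std 1.74
top 70 lean 1.13 x0 422.6 inl 55 y -90.0 96.0 std 2.24
```

View pics/t4.png

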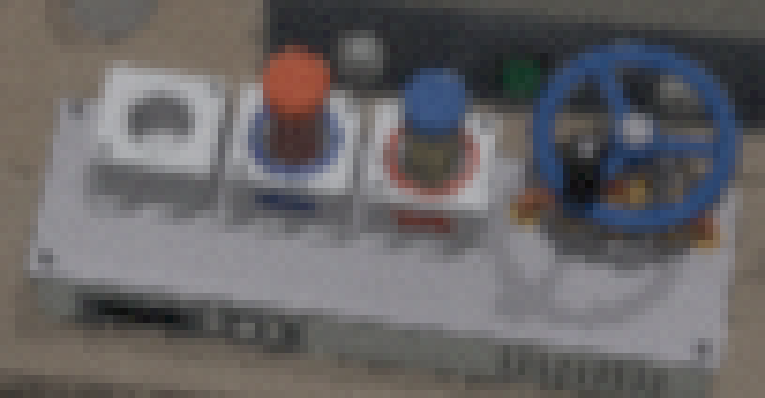

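```bash
cat >> h.py <<'E'
from scipy.spatial.transform import Rotation as Ro
LEAN=1.8
def go(x,y,z,head=-LEAN):
    s=read_state(); R=Ro.from_quat(s['ee_rot']).as_matrix(); d=R.T@(np.array([x,y,z])-s['position'])
    h=np.degrees(np.arctan2(R[1,0],R[0,0])); yw=-(((head-h)+180)%360-180)
    print('move m',(d/1000).round(4).tolist(),'yaw',round(yw,2))
def st():
    s=read_state(); R=Ro.from_quat(s['ee_rot']).as_matrix()
    print('t',round(s['clock'],2),'pos',s['position'].round(1),'head',np.degrees(np.arctan2(R[1,0],R[0,0])).round(2),'zdir',R[:,2].round(3),'F',s['contact_force'].round(1),'w',round(s['gripper_width'],1))
E
python3 -c "
from h import *
st();go(447,5,240)"
```

```text
t 0.1 pos [244.7 574.5 207.3] head -23.09 zdir [-0.001 -0.002 -1.   ] F [-0.5 -0.5 -0.3] w 85.3
move m [0.4094, 0.4446, -0.0317] yaw -21.29
```

>>> {"method": "send_rows", "body": {
  "translation": [
    [0.034,0.037,-0.03],
    [0.068,0.074,-0.032],
    [0.102,0.111,-0.032],
    [0.136,0.148,-0.032],
    [0.171,0.185,-0.032],
    [0.205,0.222,-0.032],
    [0.239,0.259,-0.032],
    [0.273,0.296,-0.032],
    [0.307,0.333,-0.032],
    [0.341,0.37,-0.032],
    [0.375,0.407,-0.032],
    [0.409,0.4446,-0.032]
  ],
  "yaw": [0,0,-2,-4,-6,-8,-10,-12,-15,-18,-20,-21.3],
  "fingers": [90,90,90,90,90,90,90,90,90,90,90,90]
}}

```text
clock: 1.3
position: [442.9, 13.9, 240.2]
ee_rot: [1.0, -0.015, -0.0, 0.001]
contact_force: [1.0, 1.6, -0.1]
gripper_width: 55.3
```

```bash
python3 -c "
from h import *
st();go(447,5,240)
for n,r in (('side',(200,140,300,260)),('top',(220,180,330,270))):
    I=get_image(n); cv2.imwrite(f'pics/{n}1f.png',I); x0,y0,x1,y1=r
    cv2.imwrite(f'pics/{n}1.png',cv2.resize(I[y0:y1,x0:x1],None,fx=5,fy=5,interpolation=cv2.INTER_CUBIC))
st();go(447,5,240)
s=read_state();print(proj('side',s['position']),proj('top',s['position']))"
```

```text
t 1.3 pos [442.9  13.9 240.2] head -1.7 zdir [-0.    -0.002 -1.   ] F [ 1.   1.6 -0.1] w 55.3
move m [0.0043, 0.0088, 0.0003] yaw 0.1
t 1.4 pos [443.3  11.1 239.7] head -2.27 zdir [-0.002 -0.003 -1.   ] F [ 0.2  0.4 -0.5] w 55.2
move m [0.0039, 0.006, -0.0003] yaw -0.47
[[238.89750477 191.24907324]] [[265.2148404  225.38010975]]
```

View pics/side1.png

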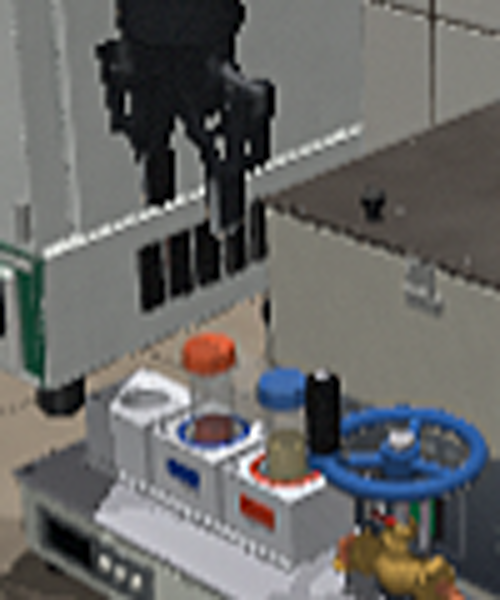

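View pics/top1.png

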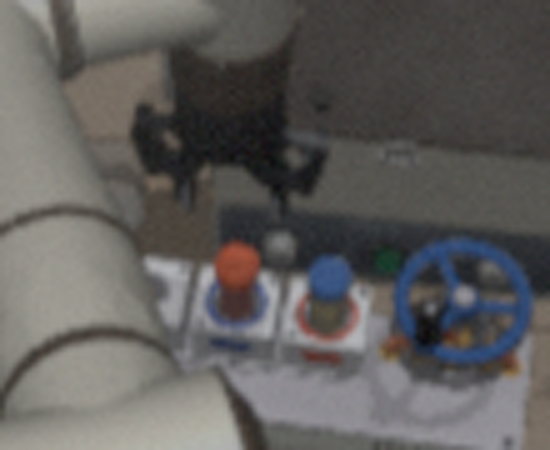

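```bash
python3 -c "
from h import *
for n in('side','top'):
    I=cv2.imread(f'pics/{n}1f.png'); x0,y0,x1,y1=(215,150,265,200) if n=='side' else (240,190,295,235)
    cv2.imwrite(f'pics/{n}1g.png',cv2.resize(I[y0:y1,x0:x1],None,fx=12,fy=12,interpolation=cv2.INTER_NEAREST))
for z in(240,246,252): print(z,proj('side',(443.2,12,z)),proj('top',(443.2,12,z)))
print(tri(('side',238,183.5),('top',266.6,221)))
"
```

```text
240 [[238.6651079  191.10597184]] [[264.96706742 225.35287891]]
246 [[238.56514654 189.35874358]] [[264.96239943 224.54347501]]
252 [[238.46491372 187.60482714]] [[264.95770497 223.72934851]]
(array([442.17456759,   7.68288673, 269.23047658]), np.float64(6.305517260141258))
```

View pics/side1g.png

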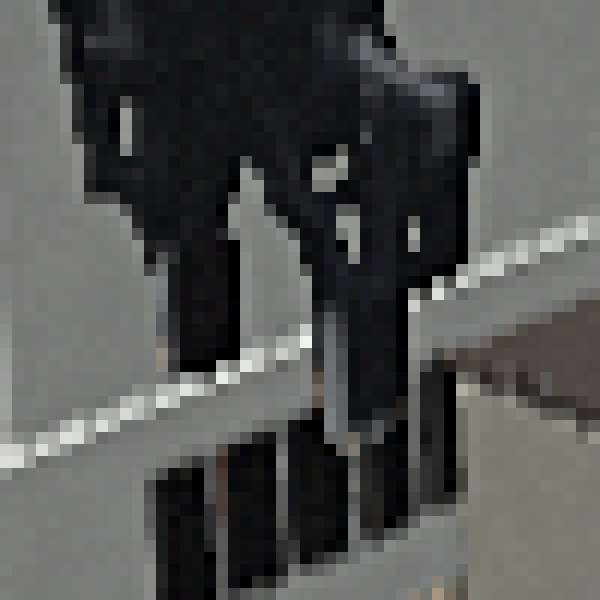

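View pics/top1g.png

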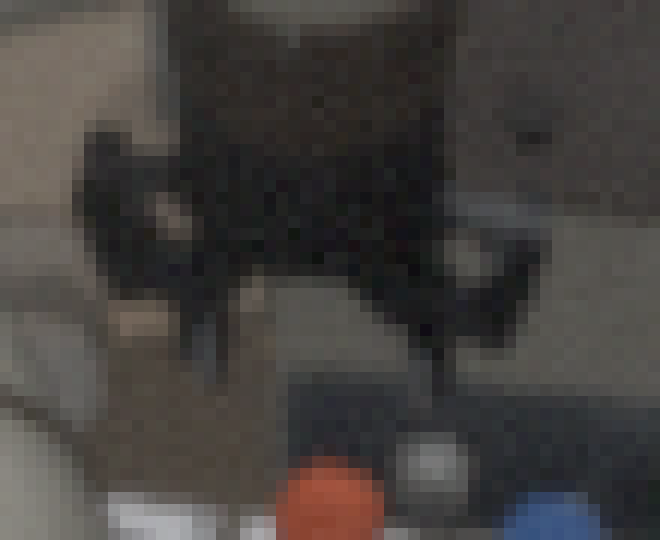

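```bash
python3 -c "
from h import *
for y in(-27,-15,12,40,50):
  for z in(240,247,254): print(y,z,proj('side',(443.2,y,z)).round(1),proj('top',(443.2,y,z)).round(1))
"
```

```text
-27 240 [[247.3 194.5]] [[275.7 226.5]]
-27 247 [[247.2 192.5]] [[275.7 225.5]]
-27 254 [[247.1 190.4]] [[275.8 224.6]]
-15 240 [[244.6 193.5]] [[272.4 226.1]]
-15 247 [[244.5 191.4]] [[272.4 225.2]]
-15 254 [[244.4 189.3]] [[272.4 224.2]]
12 240 [[238.7 191.1]] [[265.  225.4]]
12 247 [[238.5 189.1]] [[265.  224.4]]
12 254 [[238.4 187. ]] [[265.  223.5]]
40 240 [[232.6 188.7]] [[257.3 224.5]]
40 247 [[232.5 186.7]] [[257.3 223.6]]
40 254 [[232.4 184.7]] [[257.2 222.6]]
50 240 [[230.5 187.9]] [[254.5 224.3]]
50 247 [[230.4 185.9]] [[254.5 223.3]]
50 254 [[230.3 183.8]] [[254.5 222.4]]
```

```bash
python3 -c "
from h import *
go(447,8,195)"
```

```text
move m [0.0039, 0.0028, 0.0447] yaw -0.47
```

>>> {"method": "send_rows", "body": {
  "translation": [
    [0.002,0.0015,0.015],
    [0.004,0.003,0.03],
    [0.004,0.003,0.045],
    [0.004,0.003,0.045],
    [0.004,0.003,0.045]
  ],
  "yaw": [-0.5,-0.5,-0.5,-0.5,-0.5],
  "fingers": [90,90,90,90,90]
}}

```text
clock: 1.9
position: [447.1, 8.2, 194.8]
ee_rot: [1.0, -0.015, -0.001, 0.002]
contact_force: [1.3, -0.6, 0.7]
gripper_width: 55.4
```

```bash
python3 -c "
from h import *
st()
for n in('side','top'):
    I=get_image(n); cv2.imwrite(f'pics/{n}2f.png',I); x0,y0,x1,y1=(215,165,275,235) if n=='side' else (240,200,300,255)
    cv2.imwrite(f'pics/{n}2g.png',cv2.resize(I[y0:y1,x0:x1],None,fx=10,fy=10,interpolation=cv2.INTER_NEAREST))
st()
s=read_state();print(proj('side',s['position']),proj('top',s['position']))"
```

```text
t 1.9 pos [447.1   8.2 194.8] head -1.72 zdir [-0.002 -0.003 -1.   ] F [ 1.3 -0.6  0.7] w 55.4
t 2.0 pos [447.7   8.3 195.6] head -1.73 zdir [-0.    -0.003 -1.   ] F [ 0.3 -0.3 -0. ] w 55.2
[[241.21451349 203.70246956]] [[266.13249864 230.25105652]]
```

View pics/side2g.png

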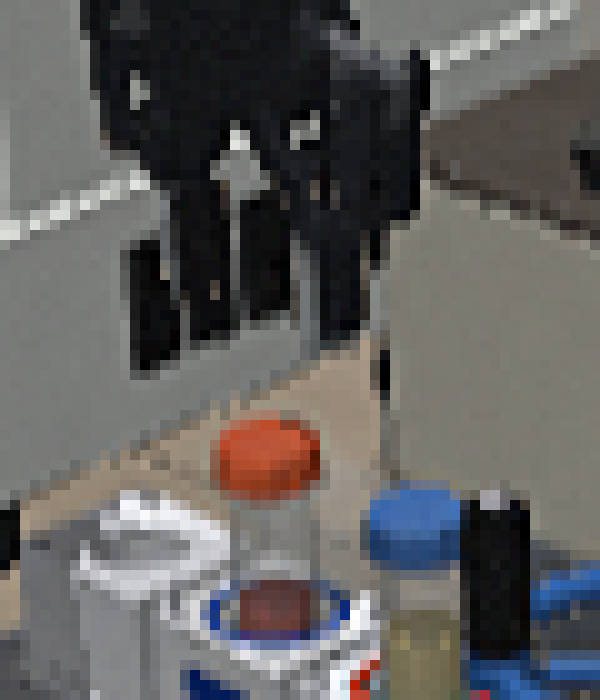

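View pics/top2g.png

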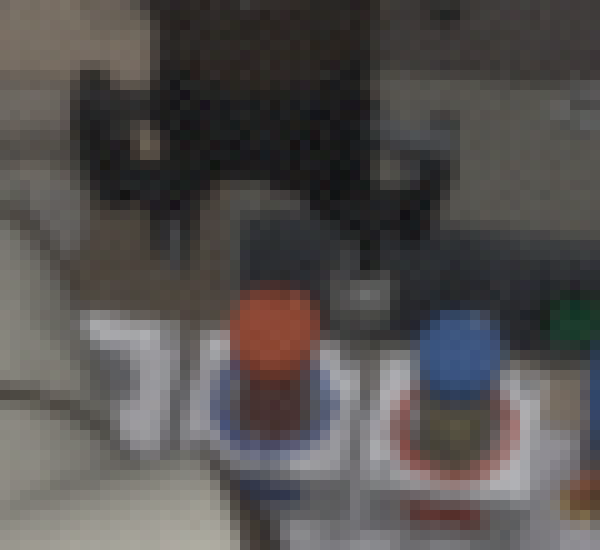

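>>> {"method": "send_rows", "body": {
  "translation": [
    [-0.001,0.001,0.015],
    [-0.001,0.001,0.03],
    [-0.001,0.001,0.046],
    [-0.001,0.001,0.046],
    [-0.001,0.001,0.046],
    [-0.001,0.001,0.046],
    [-0.001,0.001,0.046],
    [-0.001,0.001,0.046],
    [-0.001,0.001,0.046],
    [-0.001,0.001,0.046]
  ],
  "yaw": [0,0,0,0,0,0,0,0,0,0],
  "fingers": [90,90,90,90,255,255,255,255,255,255]
}}

```text
clock: 3.0
position: [447.9, 7.5, 151.1]
ee_rot: [1.0, -0.015, 0.002, 0.001]
contact_force: [-1.2, 0.6, 5.9]
gripper_width: 30.9
```

```bash
python3 -c "
from h import *
st()
for n in('side',):
    I=get_image(n); cv2.imwrite(f'pics/{n}3f.png',I); x0,y0,x1,y1=(215,165,275,235) if n=='side' else (240,200,300,255)
    cv2.imwrite(f'pics/{n}3g.png',cv2.resize(I[y0:y1,x0:x1],None,fx=10,fy=10,interpolation=cv2.INTER_NEAREST))
st()"
```

```text
t 3.0 pos [447.9   7.5 151.1] head -1.69 zdir [ 0.003 -0.002 -1.   ] F [-1.2  0.6  5.9] w 30.9
t 3.05 pos [447.9   7.5 151.1] head -1.69 zdir [ 0.003 -0.002 -1.   ] F [-0.1  0.3  6.3] w 31.2
```

View pics/side3g.png

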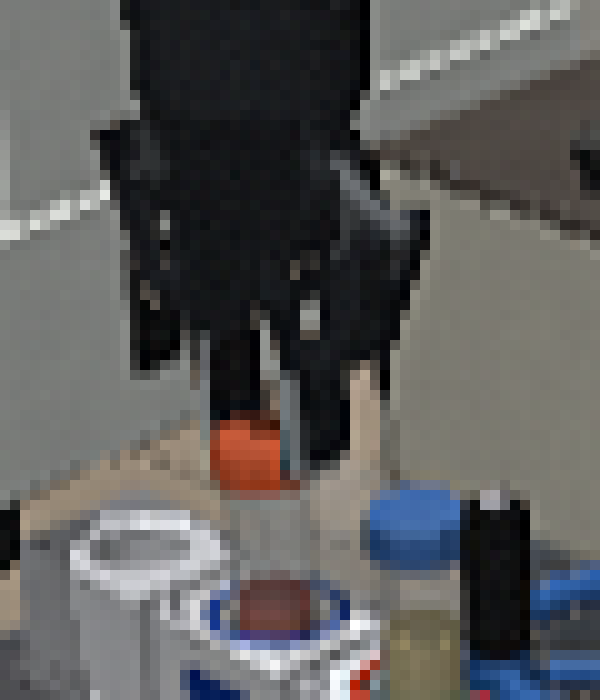

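>>> {"method": "send_rows", "body": {
  "translation": [
    [0,0,0],
    [0,0,0],
    [0,0,0],
    [0,0,0.005],
    [0,0,0.011],
    [0,0,0.011],
    [0,0,0.011],
    [0,0,0.011],
    [0,0,0.011],
    [0,0,0.011],
    [0,0,0.011]
  ],
  "yaw": [0,0,0,0,0,0,0,0,0,0,0],
  "fingers": [110,110,110,110,110,255,255,255,255,255,255]
}}

```text
clock: 4.15
position: [448.0, 7.5, 140.2]
ee_rot: [1.0, -0.015, 0.002, 0.001]
contact_force: [-1.5, 0.9, -0.5]
gripper_width: 31.9
```

```bash
python3 -c "
from h import *
st()
for n in('side',):
    I=get_image(n); cv2.imwrite(f'pics/{n}4f.png',I); x0,y0,x1,y1=(215,165,275,235) if n=='side' else (240,200,300,255)
    cv2.imwrite(f'pics/{n}4g.png',cv2.resize(I[y0:y1,x0:x1],None,fx=10,fy=10,interpolation=cv2.INTER_NEAREST))
st()"
```

```text
t 4.15 pos [448.    7.5 140.2] head -1.7 zdir [ 0.003 -0.002 -1.   ] F [-1.5  0.9 -0.5] w 31.9
t 4.2 pos [448.    7.5 140.1] head -1.69 zdir [ 0.003 -0.002 -1.   ] F [-0.7 -0.2  0.1] w 32.0
```

View pics/side4g.png

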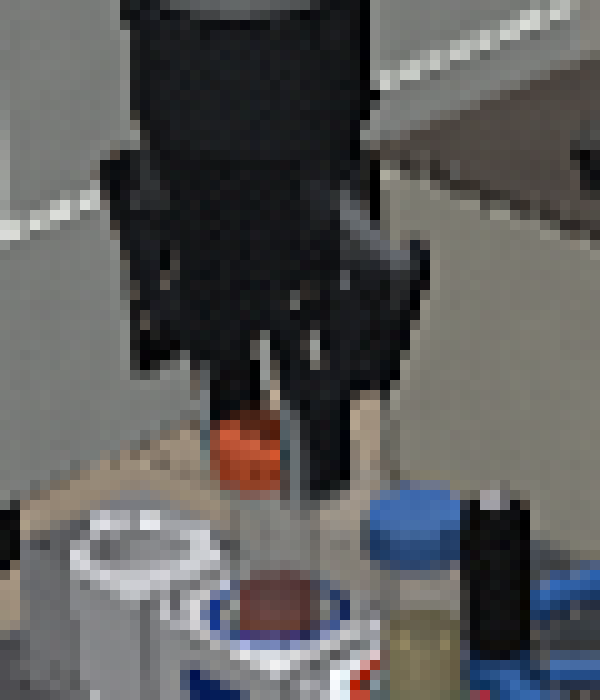

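```bash
python3 -c "
from h import *
go(448.0,7.5,204);go(450.2,77.5,204)"
```

```text
move m [0.0002, 0.0001, -0.0639] yaw 0.11
move m [0.0004, -0.0699, -0.064] yaw 0.11
```

>>> {"method": "send_rows", "body": {
  "translation": [
    [0,0,-0.012],
    [0,0,-0.032],
    [0,0,-0.052],
    [0,0,-0.064],
    [0,0,-0.064],
    [0,-0.02,-0.064],
    [0,-0.04,-0.064],
    [0,-0.06,-0.064],
    [0,-0.07,-0.064],
    [0,-0.07,-0.064],
    [0,-0.07,-0.064]
  ],
  "yaw": [0,0,0,0,0,0,0,0,0,0,0],
  "fingers": [255,255,255,255,255,255,255,255,255,255,255]
}}

```text
clock: 5.3
position: [449.5, 77.3, 203.5]
ee_rot: [1.0, -0.015, 0.001, 0.001]
contact_force: [0.3, -0.6, 0.1]
gripper_width: 31.9
```

```bash
cat >> h.py <<'E'
def look(tag,names=('side','top'),rs=None,f=8):
    for n in names:
        I=get_image(n); cv2.imwrite(f'pics/{n}{tag}f.png',I)
        x0,y0,x1,y1=(rs or {}).get(n,(200,165,300,240) if n=='side' else (230,190,330,260))
        cv2.imwrite(f'pics/{n}{tag}.png',cv2.resize(I[y0:y1,x0:x1],None,fx=f,fy=f,interpolation=cv2.INTER_NEAREST))
E
python3 -c "
from h import *
st();look(5);st();go(450.2,77.5,204)"
```

```text
t 5.3 pos [449.5  77.3 203.5] head -1.68 zdir [ 0.002 -0.002 -1.   ] F [ 0.3 -0.6  0.1] w 31.9
t 5.4 pos [449.6  77.  203.8] head -1.74 zdir [ 0.003 -0.002 -1.   ] F [ 0.3 -0.  -0.8] w 32.0
move m [0.0006, -0.0005, -0.0002] yaw 0.06
```

View pics/side5.png

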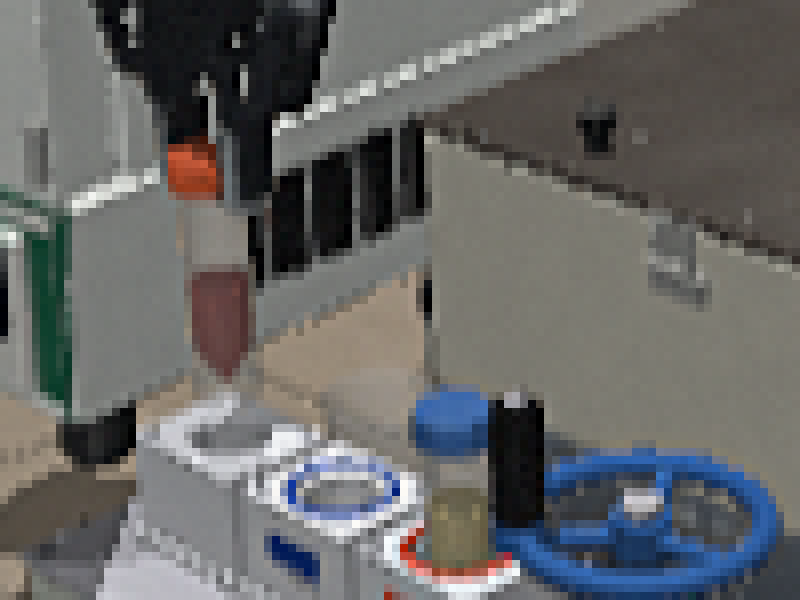

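View pics/top5.png

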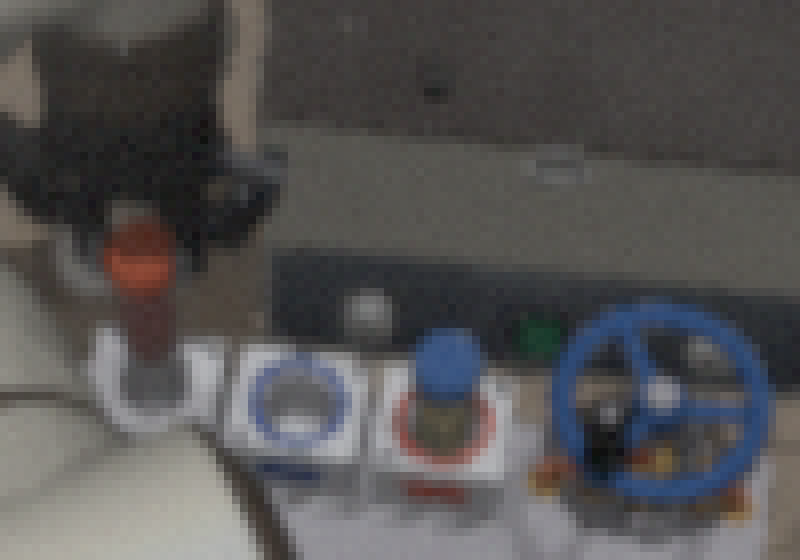

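```bash
python3 -c "
from h import *
for n in('side','top'):
    I=cv2.imread(f'pics/{n}5f.png'); m=cv2.inRange(cv2.cvtColor(I,cv2.COLOR_BGR2HSV),(105,60,50),(128,255,255))
    x0,y0,x1,y1=(233,219,252,232) if n=='side' else (258,232,276,247)
    ys,xs=np.nonzero(m[y0:y1,x0:x1]); p=np.stack([xs+x0,ys+y0],1).astype(np.float32)
    e=cv2.fitEllipse(cv2.convexHull(p)); print(n,len(p),e,onplane(n,*e[0],120).round(1))
print(onplane('side',200+248/8,165+440/8,120).round(1))
print('foot px expected',proj('side',(449.6,77,139)),proj('side',(452,77,139)))
"
```

```text
side 38 ((242.09768676757812, 225.62867736816406), (7.130458354949951, 13.935091018676758), 87.72879028320312) [442.    3.7 120. ]
top 25 ((266.69134521484375, 239.7139434814453), (10.667756080627441, 11.204022407531738), 95.80603790283203) [447.8   6.2 120. ]
[444.2  59.6 120. ]
foot px expected [[228.34791067 212.76724585]] [[228.88387877 212.51752605]]
```

>>> {"method": "send_rows", "body": {
  "translation": [
    [0.0005,-0.0005,0.01],
    [0.0005,-0.0005,0.018],
    [0.0005,-0.0005,0.026],
    [0.0005,-0.0005,0.032],
    [0.0005,-0.0005,0.032]
  ],
  "yaw": [0,0,0,0,0],
  "fingers": [255,255,255,255,255]
}}

```text
clock: 5.9
position: [449.5, 77.0, 170.5]
ee_rot: [1.0, -0.015, 0.0, 0.002]
contact_force: [0.8, 0.0, -0.5]
gripper_width: 31.7
```

```bash
python3 -c "
from h import *
st();go(450.2,77.5,140.5)"
```

```text
t 5.9 pos [449.5  77.  170.5] head -1.75 zdir [ 0.    -0.003 -1.   ] F [ 0.8  0.  -0.5] w 31.7
move m [0.0007, -0.0006, 0.03] yaw 0.05
```

No contact with the foot 15 mm into the well. I'll keep lowering gently.

>>> {"method": "send_rows", "body": {
  "translation": [
    [0.0005,-0.0005,0.008],
    [0.0005,-0.0005,0.016],
    [0.0005,-0.0005,0.023],
    [0.0005,-0.0005,0.028],
    [0.0005,-0.0005,0.03],
    [0.0005,-0.0005,0.03],
    [0.0005,-0.0005,0.03]
  ],
  "yaw": [0,0,0,0,0,0,0],
  "fingers": [255,255,255,255,255,255,255]
}}

```text
clock: 6.6
position: [450.3, 77.4, 140.7]
ee_rot: [1.0, -0.015, 0.0, 0.002]
contact_force: [0.1, -1.0, -0.0]
gripper_width: 31.7
```

```bash
python3 -c "
from h import *
st();go(450.2,77.5,140.5)"
```

```text
t 6.6 pos [450.3  77.4 140.7] head -1.75 zdir [ 0.001 -0.003 -1.   ] F [ 0.1 -1.  -0. ] w 31.7
move m [-0.0001, -0.0001, 0.0002] yaw 0.05
```

>>> {"method": "send_rows", "body": {
  "translation": [
    [0,0,0],
    [0,0,0],
    [0,0,0],
    [0,0,-0.015],
    [0,0,-0.045],
    [0,0,-0.07],
    [-0.001,0.03,-0.07],
    [-0.002,0.07,-0.07],
    [-0.003,0.11,-0.07],
    [-0.0045,0.14,-0.07],
    [-0.0045,0.14,-0.07],
    [-0.0045,0.14,-0.07]
  ],
  "yaw": [0,0,0,0,0,0,0,0,0,0,0,0],
  "fingers": [110,110,110,110,100,95,95,95,95,95,95,95]
}}

```text
clock: 7.8
position: [441.4, -62.6, 211.3]
ee_rot: [1.0, -0.016, 0.001, 0.001]
contact_force: [0.6, 0.9, -0.0]
gripper_width: 53.2
```

```bash
python3 -c "
from h import *
st();look(6);st();go(445.8,-62.5,204);go(445.8,-62.5,140)"
```

```text
t 7.8 pos [441.4 -62.6 211.3] head -1.84 zdir [ 0.001 -0.003 -1.   ] F [ 0.6  0.9 -0. ] w 53.2
t 7.9 pos [441.6 -61.6 211.3] head -1.71 zdir [ 0.001 -0.003 -1.   ] F [ 0.3  0.9 -0.3] w 53.6
move m [0.0042, 0.0007, 0.0073] yaw 0.09
move m [0.0041, 0.0005, 0.0713] yaw 0.09
```

View pics/side6.png

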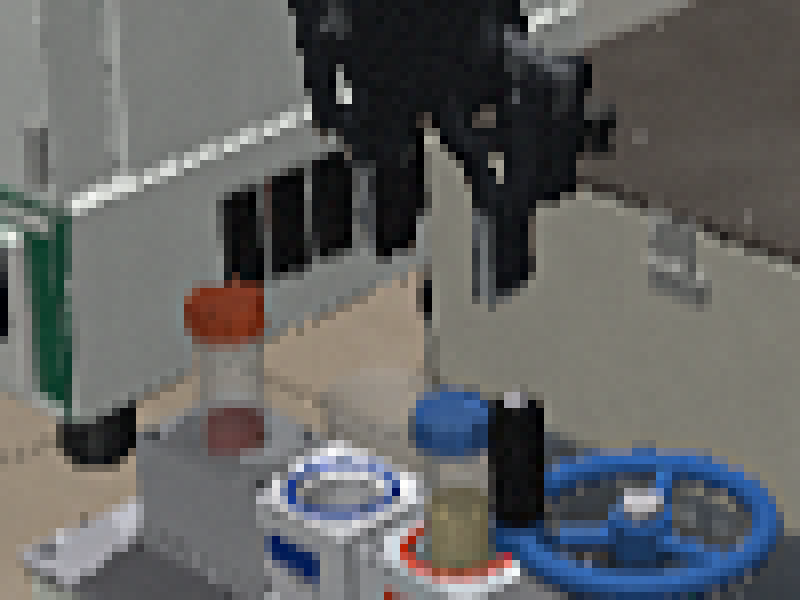

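View pics/top6.png

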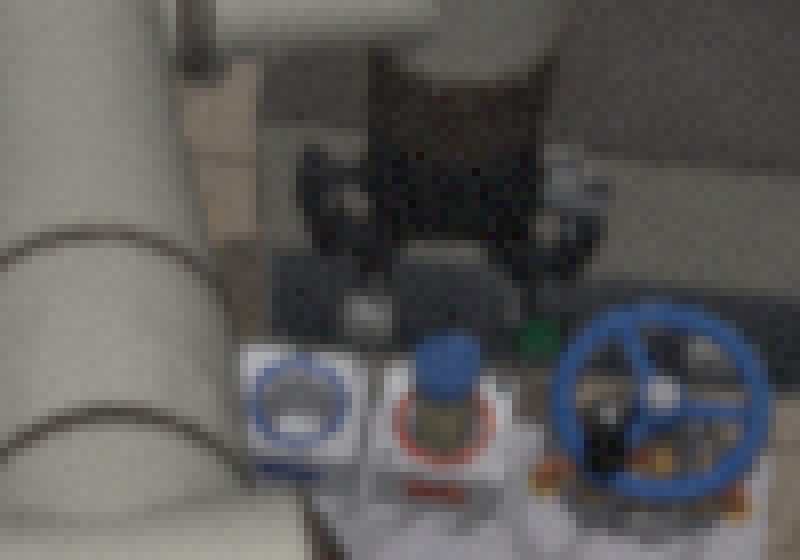

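>>> {"method": "send_rows", "body": {
  "translation": [
    [0.003,0,0.01],
    [0.003,0,0.03],
    [0.003,0,0.05],
    [0.003,0,0.0715],
    [0.003,0,0.0715],
    [0.003,0,0.0715],
    [0.003,0,0.0715],
    [0.003,0,0.0715],
    [0.003,0,0.0715],
    [0.003,0,0.0715],
    [0.003,0,0.0715]
  ],
  "yaw": [0,0,0,0,0,0,0,0,0,0,0],
  "fingers": [95,95,95,95,95,255,255,255,255,255,255]
}}

```text
clock: 9.0
position: [445.4, -61.8, 140.5]
ee_rot: [1.0, -0.015, 0.002, 0.001]
contact_force: [-0.0, 1.6, 2.7]
gripper_width: 31.8
```

```bash
python3 -c "
from h import *
st();look(7,('side',));st();p=read_state()['position'];go(p[0],p[1],204);go(p[0]+2.2,p[1]+70,204)"
```

```text
t 9.0 pos [445.4 -61.8 140.5] head -1.71 zdir [ 0.003 -0.003 -1.   ] F [-0.   1.6  2.7] w 31.8
t 9.05 pos [445.4 -61.8 140.5] head -1.7 zdir [ 0.003 -0.003 -1.   ] F [0.6 0.8 3.5] w 31.7
move m [0.0002, 0.0002, -0.0635] yaw 0.1
move m [0.0003, -0.0699, -0.0637] yaw 0.1
```

View pics/side7.png

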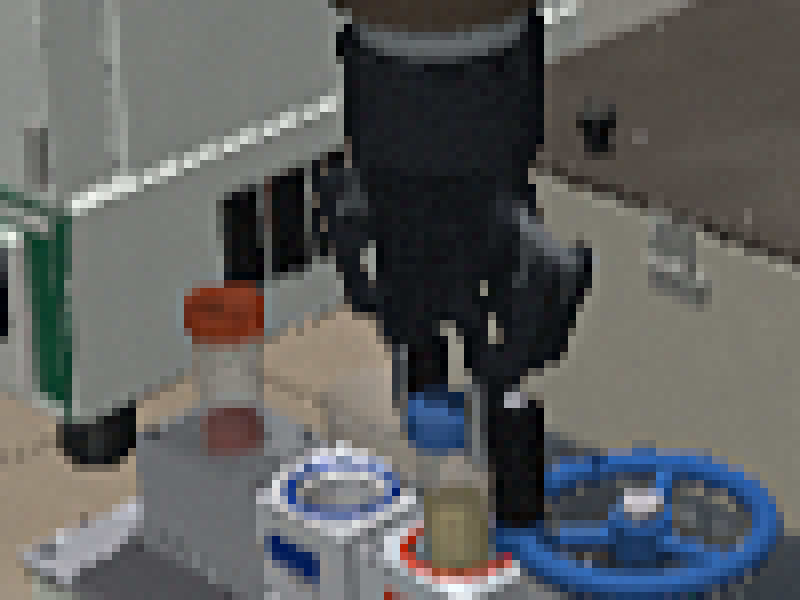

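>>> {"method": "send_rows", "body": {
  "translation": [
    [0,0,-0.012],
    [0,0,-0.032],
    [0,0,-0.052],
    [0,0,-0.064],
    [0,0,-0.064],
    [0,-0.02,-0.064],
    [0,-0.04,-0.064],
    [0,-0.06,-0.064],
    [0,-0.07,-0.064],
    [0,-0.07,-0.064],
    [0,-0.07,-0.064]
  ],
  "yaw": [0,0,0,0,0,0,0,0,0,0,0],
  "fingers": [255,255,255,255,255,255,255,255,255,255,255]
}}

```text
clock: 10.15
position: [446.9, 8.0, 203.8]
ee_rot: [1.0, -0.015, 0.001, 0.002]
contact_force: [0.5, 0.1, -0.3]
gripper_width: 31.8
```

```bash
python3 -c "
from h import *
st();look(8);st();go(447.7,7.9,172)"
```

```text
t 10.15 pos [446.9   8.  203.8] head -1.69 zdir [ 0.002 -0.003 -1.   ] F [ 0.5  0.1 -0.3] w 31.8
t 10.25 pos [447.1   7.7 204. ] head -1.75 zdir [ 0.002 -0.003 -1.   ] F [ 0.7 -0.3 -0.2] w 31.6
move m [0.0006, -0.0003, 0.032] yaw 0.05
```

View pics/side8.png

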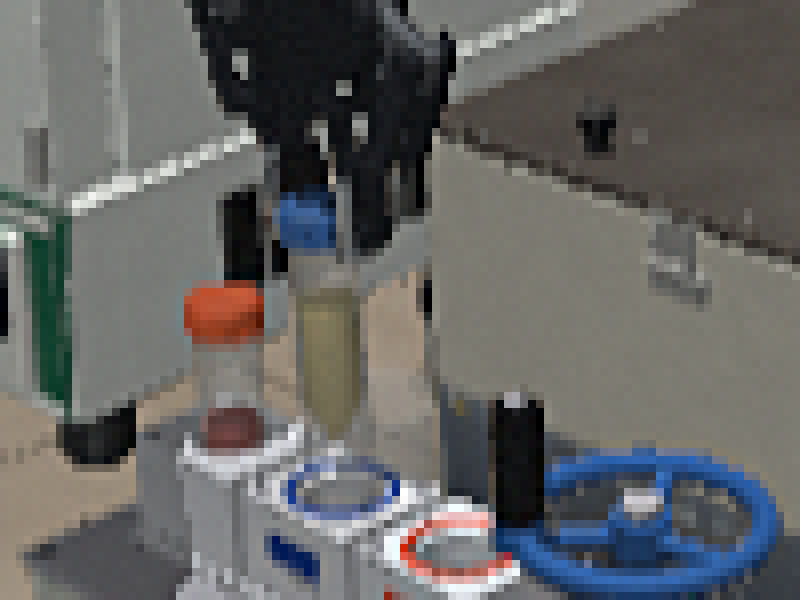

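View pics/top8.png

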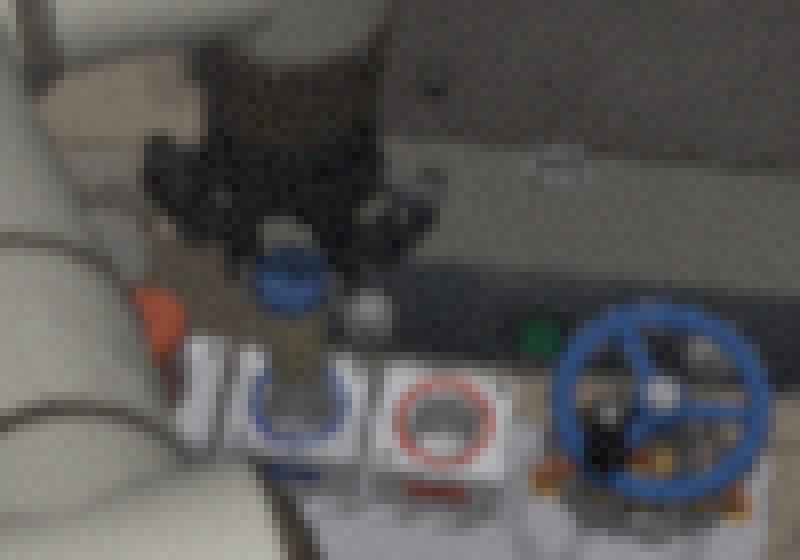

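>>> {"method": "send_rows", "body": {
  "translation": [
    [0.0005,0,0.01],
    [0.0005,0,0.018],
    [0.0005,0,0.026],
    [0.0005,0,0.032],
    [0.0005,0,0.032]
  ],
  "yaw": [0,0,0,0,0],
  "fingers": [255,255,255,255,255]
}}

```text
clock: 10.75
position: [446.9, 7.3, 170.8]
ee_rot: [1.0, -0.015, -0.0, 0.002]
contact_force: [-0.6, -0.0, -0.4]
gripper_width: 32.3
```

```bash
python3 -c "
from h import *
st();go(447.7,7.9,140.8)"
```

```text
t 10.75 pos [446.9   7.3 170.8] head -1.76 zdir [-0.    -0.004 -1.   ] F [-0.6 -0.  -0.4] w 32.3
move m [0.0008, -0.0007, 0.03] yaw 0.04
```

>>> {"method": "send_rows", "body": {
  "translation": [
    [0.0007,-0.0005,0.008],
    [0.0007,-0.0005,0.016],
    [0.0007,-0.0005,0.023],
    [0.0007,-0.0005,0.028],
    [0.0007,-0.0005,0.03],
    [0.0007,-0.0005,0.03],
    [0.0007,-0.0005,0.03]
  ],
  "yaw": [0,0,0,0,0,0,0],
  "fingers": [255,255,255,255,255,255,255]
}}

```text
clock: 11.45
position: [447.7, 7.7, 140.9]
ee_rot: [1.0, -0.015, 0.0, 0.002]
contact_force: [-0.2, -0.4, -1.0]
gripper_width: 31.8
```

```bash
python3 -c "
from h import *
st();go(450.0,77.5,140.8)"
```

```text
t 11.45 pos [447.7   7.7 140.9] head -1.77 zdir [ 0.    -0.004 -1.   ] F [-0.2 -0.4 -1. ] w 31.8
move m [0.0002, -0.0698, -0.0002] yaw 0.03
```

>>> {"method": "send_rows", "body": {
  "translation": [
    [0,0,0],
    [0,0,0],
    [0,0,0],
    [0,0,-0.015],
    [0,0,-0.045],
    [0,0,-0.07],
    [0,-0.02,-0.07],
    [0,-0.05,-0.07],
    [0,-0.07,-0.07],
    [0,-0.07,-0.07],
    [0,-0.07,-0.07]
  ],
  "yaw": [0,0,0,0,0,0,0,0,0,0,0],
  "fingers": [110,110,110,110,100,95,95,95,95,95,95]
}}

```text
clock: 12.55
position: [449.6, 78.0, 210.5]
ee_rot: [1.0, -0.015, -0.0, 0.002]
contact_force: [-0.2, 0.4, 0.1]
gripper_width: 53.5
```

```bash
python3 -c "
from h import *
st();look(9,('side',));st();go(450.2,77.4,140.5)"
```

```text
t 12.55 pos [449.6  78.  210.5] head -1.71 zdir [-0.    -0.004 -1.   ] F [-0.2  0.4  0.1] w 53.5
t 12.6 pos [449.6  77.6 210.5] head -1.76 zdir [-0.    -0.004 -1.   ] F [ 0.4 -0.3  0. ] w 53.3
move m [0.0006, -0.0, 0.07] yaw 0.04
```

View pics/side9.png

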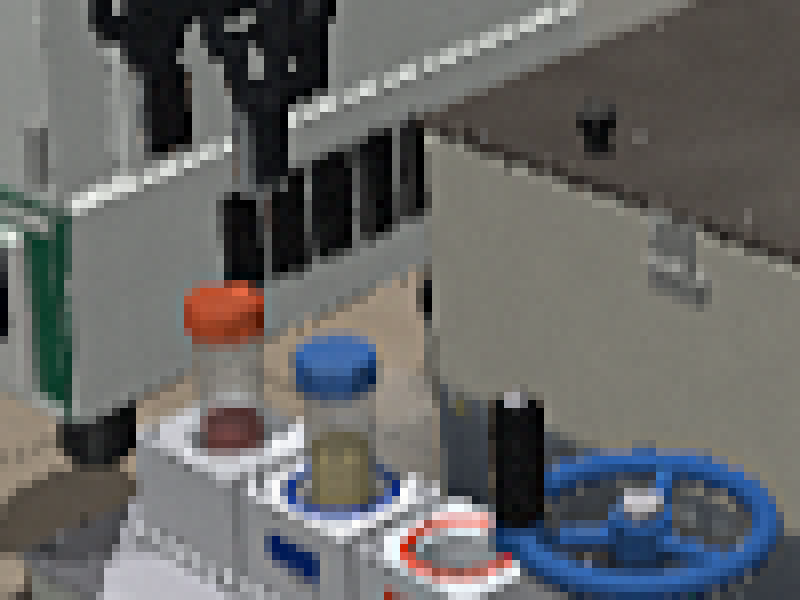

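>>> {"method": "send_rows", "body": {
  "translation": [
    [0.0006,0,0.01],
    [0.0006,0,0.03],
    [0.0006,0,0.05],
    [0.0006,0,0.07],
    [0.0006,0,0.07],
    [0.0006,0,0.07],
    [0.0006,0,0.07],
    [0.0006,0,0.07],
    [0.0006,0,0.07],
    [0.0006,0,0.07],
    [0.0006,0,0.07]
  ],
  "yaw": [0,0,0,0,0,0,0,0,0,0,0],
  "fingers": [95,95,95,95,95,255,255,255,255,255,255]
}}

```text
clock: 13.7
position: [450.8, 77.5, 141.3]
ee_rot: [1.0, -0.015, 0.001, 0.002]
contact_force: [-0.3, -0.2, 3.9]
gripper_width: 31.8
```

```bash
python3 -c "
from h import *
st();p=read_state()['position'];go(p[0],p[1],268);go(p[0]-4.4,p[1]-140,268)"
```

```text
t 13.7 pos [450.8  77.5 141.3] head -1.74 zdir [ 0.001 -0.003 -1.   ] F [-0.3 -0.2  3.9] w 31.8
move m [0.0002, 0.0004, -0.1267] yaw 0.06
move m [0.0, 0.1405, -0.1263] yaw 0.06
```

>>> {"method": "send_rows", "body": {
  "translation": [
    [0,0,-0.012],
    [0,0,-0.042],
    [0,0,-0.082],
    [0,0,-0.112],
    [0,0,-0.127],
    [0,0,-0.127],
    [0,0.03,-0.127],
    [0,0.065,-0.127],
    [0,0.1,-0.127],
    [0,0.13,-0.127],
    [0,0.1402,-0.127],
    [0,0.1402,-0.127]
  ],
  "yaw": [0,0,0,0,0,0,0,0,0,0,0,0],
  "fingers": [255,255,255,255,255,255,255,255,255,255,255,255]
}}

```text
clock: 14.9
position: [445.6, -63.0, 267.4]
ee_rot: [1.0, -0.016, -0.0, 0.002]
contact_force: [0.2, 1.2, -0.2]
gripper_width: 32.1
```

```bash
python3 -c "
from h import *
st();look(10);st();go(446.2,-62.2,204)"
```

```text
t 14.9 pos [445.6 -63.  267.4] head -1.88 zdir [-0.001 -0.003 -1.   ] F [ 0.2  1.2 -0.2] w 32.1
t 15.0 pos [446.1 -61.7 268. ] head -1.74 zdir [ 0.    -0.003 -1.   ] F [ 0.1 -0.2  0.3] w 31.4
move m [0.0001, 0.0003, 0.064] yaw 0.06
```

View pics/side10.png

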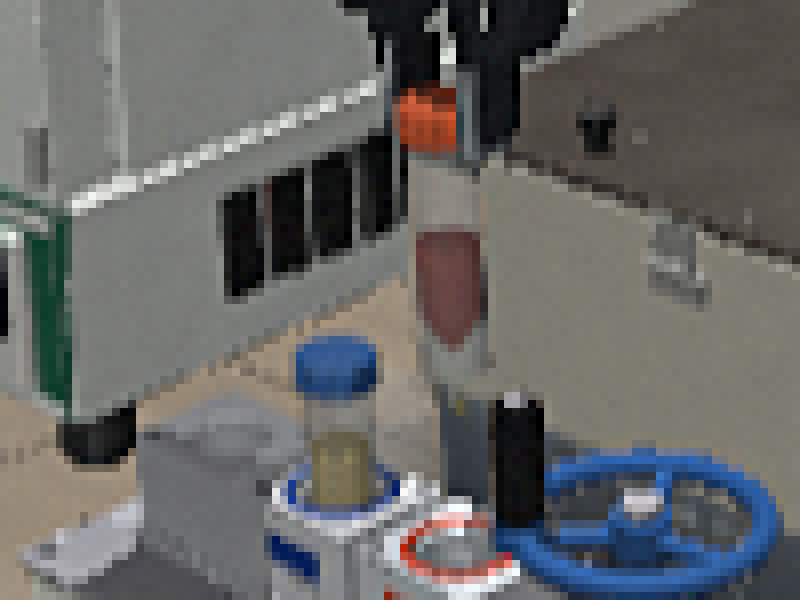

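Red hangs straight over the red-ringed well, so I'll lower it in.

>>> {"method": "send_rows", "body": {
  "translation": [
    [0,0.0003,0.015],
    [0,0.0003,0.04],
    [0,0.0003,0.065],
    [0,0.0003,0.08],
    [0,0.0003,0.09],
    [0,0.0003,0.097],
    [0,0.0003,0.097]
  ],
  "yaw": [0,0,0,0,0,0,0],
  "fingers": [255,255,255,255,255,255,255]
}}

```text
clock: 15.7
position: [445.9, -61.9, 170.4]
ee_rot: [1.0, -0.015, -0.001, 0.002]
contact_force: [-0.4, -0.5, 0.1]
gripper_width: 31.7
```

```bash
python3 -c "
from h import *
st();go(446.2,-62.2,141)"
```

```text
t 15.7 pos [445.9 -61.9 170.4] head -1.7 zdir [-0.001 -0.003 -1.   ] F [-0.4 -0.5  0.1] w 31.7
move m [0.0003, 0.0002, 0.0294] yaw 0.1
```

>>> {"method": "send_rows", "body": {
  "translation": [
    [0.0003,0,0.008],
    [0.0003,0,0.016],
    [0.0003,0,0.023],
    [0.0003,0,0.028],
    [0.0003,0,0.0295],
    [0.0003,0,0.0295],
    [0.0003,0,0.0295]
  ],
  "yaw": [0,0,0,0,0,0,0],
  "fingers": [255,255,255,255,255,255,255]
}}

```text
clock: 16.4
position: [446.5, -62.2, 141.3]
ee_rot: [1.0, -0.015, -0.0, 0.002]
contact_force: [-1.0, -1.9, 3.4]
gripper_width: 32.1
```

```bash
python3 -c "
from h import *
st();go(446,-62.2,260)"
```

```text
t 16.4 pos [446.5 -62.2 141.3] head -1.69 zdir [-0.    -0.004 -1.   ] F [-1.  -1.9  3.4] w 32.1
move m [-0.0005, 0.0005, -0.1187] yaw 0.11
```

>>> {"method": "send_rows", "body": {
  "translation": [
    [0,0,0],
    [0,0,0],
    [0,0,0],
    [0,0,-0.015],
    [0,0,-0.045],
    [0,0,-0.08],
    [0,0,-0.115],
    [-0.012,0.02,-0.118],
    [-0.025,0.05,-0.118],
    [-0.04,0.075,-0.118],
    [-0.04,0.075,-0.118],
    [-0.04,0.075,-0.118]
  ],
  "yaw": [0,0,0,0,0,0,0,0,0,0,0,0],
  "fingers": [110,110,110,110,110,110,110,110,110,110,110,110]
}}

```text
clock: 17.6
position: [404.3, -135.8, 259.6]
ee_rot: [1.0, -0.015, 0.0, 0.002]
contact_force: [-0.1, 0.0, -0.8]
gripper_width: 48.4
```

```bash
python3 -c "
from h import *
st();look(11,rs={'side':(215,165,315,240),'top':(240,190,340,260)});st();go(403.5,-138.5,230)"
```

```text
t 17.6 pos [ 404.3 -135.8  259.6] head -1.76 zdir [ 0.    -0.003 -1.   ] F [-0.1  0.  -0.8] w 48.4
t 17.7 pos [ 404.7 -135.1  259.5] head -1.67 zdir [-0.    -0.003 -1.   ] F [ 0.1 -0.1  0.3] w 48.4
move m [-0.0011, 0.0033, 0.0295] yaw 0.13
```

View pics/side11.png

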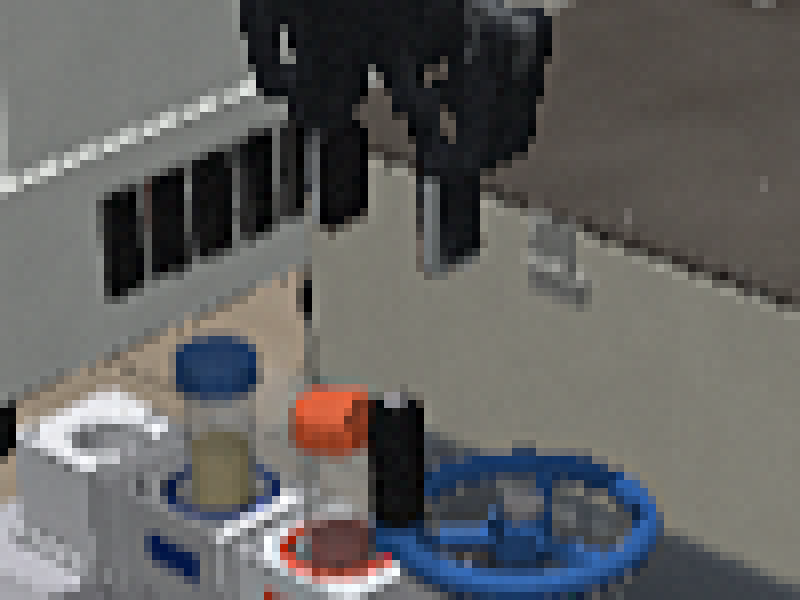

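View pics/top11.png

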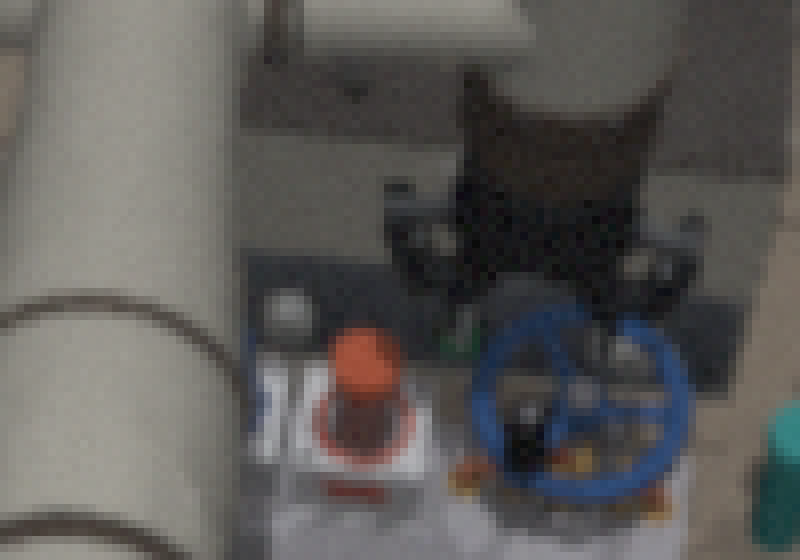

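>>> {"method": "send_rows", "body": {
  "translation": [
    [-0.0005,0.002,0.01],
    [-0.0005,0.002,0.03],
    [-0.0005,0.002,0.05],
    [-0.0005,0.002,0.066],
    [-0.0005,0.002,0.073],
    [-0.0005,0.002,0.073],
    [-0.0005,0.002,0.073],
    [-0.0005,0.002,0.073],
    [-0.0005,0.002,0.073],
    [-0.0005,0.002,0.073],
    [-0.0005,0.002,0.073]
  ],
  "yaw": [0,0,0,0,0,0,0,0,0,0,0],
  "fingers": [110,110,110,110,110,255,255,255,255,255,255]
}}

```text
clock: 18.8
position: [404.9, -137.5, 187.1]
ee_rot: [1.0, -0.014, 0.001, 0.002]
contact_force: [1.8, -1.0, 0.4]
gripper_width: 17.6
```

```bash
python3 -c "
from h import *
st();look(12,rs={'side':(215,165,315,240),'top':(240,190,340,260)});st()"
```

```text
t 18.8 pos [ 404.9 -137.5  187.1] head -1.66 zdir [ 0.002 -0.004 -1.   ] F [ 1.8 -1.   0.4] w 17.6
t 18.9 pos [ 404.9 -137.5  187.1] head -1.66 zdir [ 0.002 -0.004 -1.   ] F [ 1.6 -0.5  1. ] w 17.3
```

View pics/side12.png

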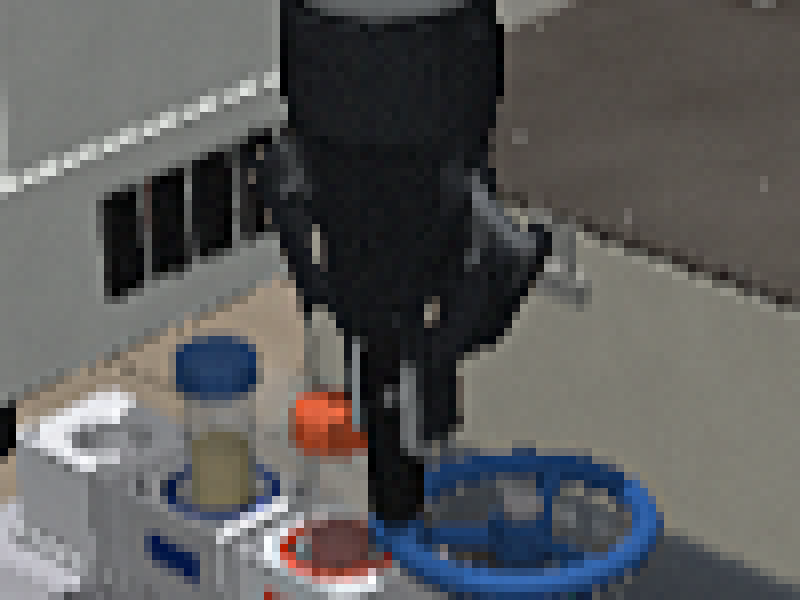

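View pics/top12.png

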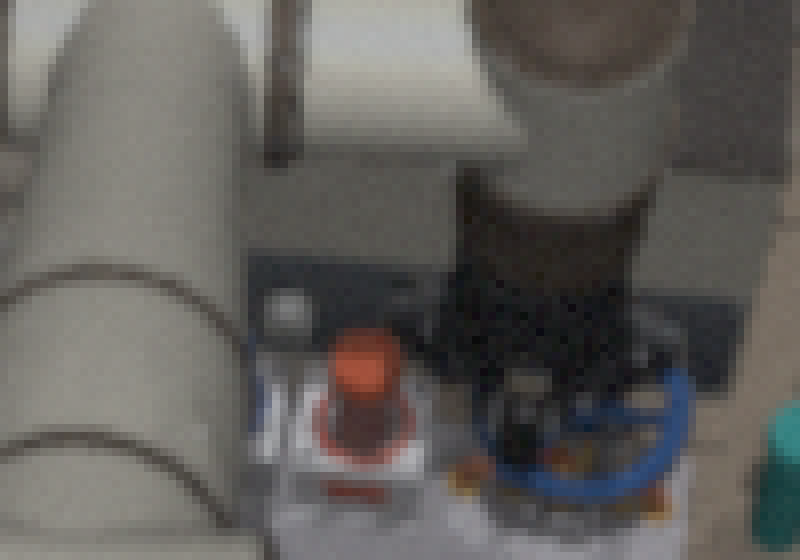

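```bash
cat >> h.py <<'E'
C=np.array([442.6,-163.9])
def ang():
    s=read_state(); d=s['position'][:2]-C; 
    return np.degrees(np.arctan2(d[1],d[0]))+LEAN, np.hypot(*d)
def arc(angs,r=46.,z=187.):
    s=read_state(); R=Ro.from_quat(s['ee_rot']).as_matrix(); a=ang()
    f=s['contact_force']; e=np.radians(a[0]-LEAN); er=np.array([np.cos(e),np.sin(e),0]); et=np.array([-np.sin(e),np.cos(e),0])
    print('unit angle %.1f r %.1f  Frad %.1f Ftan(ccw) %.1f Fz %.1f'%(a[0],a[1],f@er,f@et,f[2])); out=[]
    for g in angs:
        e=np.radians(g-LEAN); P=np.r_[C+r*np.array([np.cos(e),np.sin(e)]),z]; out.append(((R.T@(P-s['position']))/1000).round(4).tolist())
    h=np.degrees(np.arctan2(R[1,0],R[0,0])); print('yaw',round(-(-1.7-h),2)); print(out)
E
python3 -c "
from h import *
st();arc([138,124,108,92,76,60,44,30,18,10,10])"
```

```text
t 18.9 pos [ 404.9 -137.5  187.1] head -1.66 zdir [ 0.002 -0.004 -1.   ] F [ 1.6 -0.5  1. ] w 17.3
unit angle 146.8 r 46.1  Frad -1.6 Ftan(ccw) -0.5 Fz 1.0
yaw 0.04
[[0.0044, -0.0055, 0.0001], [0.0128, -0.0129, 0.0001], [0.0244, -0.0184, 0.0001], [0.037, -0.0206, 0.0001], [0.0497, -0.0193, 0.0001], [0.0616, -0.0144, 0.0002], [0.0716, -0.0065, 0.0002], [0.0784, 0.0024, 0.0003], [0.0823, 0.0112, 0.0003], [0.0838, 0.0175, 0.0003], [0.0838, 0.0175, 0.0003]]
```

>>> {"method": "send_rows", "body": {
  "translation": [
    [0.0045,-0.0055,0],
    [0.013,-0.013,0],
    [0.0245,-0.0185,0],
    [0.037,-0.0205,0],
    [0.037,-0.0205,0]
  ],
  "yaw": [0,0,0,0,0],
  "fingers": [255,255,255,255,255]
}}

```text
clock: 19.4
position: [443.7, -118.8, 187.1]
ee_rot: [1.0, -0.014, 0.0, 0.003]
contact_force: [1.3, -7.8, -0.7]
gripper_width: 17.9
```

```bash
python3 -c "
from h import *
st();arc([82,66,50,34,20,12,12])"
```

```text
t 19.4 pos [ 443.7 -118.8  187.1] head -1.59 zdir [ 0.001 -0.007 -1.   ] F [ 1.3 -7.8 -0.7] w 17.9
unit angle 90.4 r 45.1  Frad -7.7 Ftan(ccw) -1.4 Fz -0.7
yaw 0.11
[[0.0068, -0.0004, 0.0001], [0.019, 0.0032, 0.0001], [0.0299, 0.01, 0.0002], [0.0384, 0.0195, 0.0003], [0.0435, 0.0295, 0.0003], [0.0452, 0.0357, 0.0004], [0.0452, 0.0357, 0.0004]]
```

```bash
sed -i 's/^C=.*/C=np.array([442.6,-164.9])/' h.py; python3 -c "
from h import *
st();arc([82,66,50,34,20,12,12])"
```

```text
t 19.4 pos [ 443.7 -118.8  187.1] head -1.59 zdir [ 0.001 -0.007 -1.   ] F [ 1.3 -7.8 -0.7] w 17.9
unit angle 90.5 r 46.1  Frad -7.8 Ftan(ccw) -1.4 Fz -0.7
yaw 0.11
[[0.0068, 0.0006, 0.0001], [0.0191, 0.0042, 0.0001], [0.0299, 0.011, 0.0002], [0.0384, 0.0205, 0.0003], [0.0435, 0.0305, 0.0003], [0.0452, 0.0367, 0.0004], [0.0452, 0.0367, 0.0004]]
```

>>> {"method": "send_rows", "body": {
  "translation": [
    [0.007,0.0005,0],
    [0.019,0.004,0],
    [0.03,0.011,0],
    [0.0385,0.0205,0],
    [0.0435,0.0305,0],
    [0.045,0.0365,0],
    [0.045,0.0365,0]
  ],
  "yaw": [0,0,0,0,0,0,0],
  "fingers": [255,255,255,255,255,255,255]
}}

```text
clock: 20.1
position: [487.2, -157.5, 187.1]
ee_rot: [1.0, -0.014, -0.001, 0.003]
contact_force: [-3.8, -3.4, 4.0]
gripper_width: 17.8
```

```bash
python3 -c "
from h import *
st();arc([8,3,0,-3,-4,-4])"
```

```text
t 20.1 pos [ 487.2 -157.5  187.1] head -1.66 zdir [-0.003 -0.007 -1.   ] F [-3.8 -3.4  4. ] w 17.8
unit angle 11.3 r 45.2  Frad -4.3 Ftan(ccw) -2.8 Fz 4.0
yaw 0.04
[[0.0012, 0.0024, 0.0001], [0.0016, 0.0064, 0.0001], [0.0016, 0.0088, 0.0001], [0.0016, 0.0112, 0.0001], [0.0015, 0.012, 0.0001], [0.0015, 0.012, 0.0001]]
```

```bash
sed -i 's/^C=.*/C=np.array([442.0,-164.9])/' h.py; python3 -c "
from h import *
st();arc([8,4,1,-2,-4,-4])"
```

```text
t 20.1 pos [ 487.2 -157.5  187.1] head -1.66 zdir [-0.003 -0.007 -1.   ] F [-3.8 -3.4  4. ] w 17.8
unit angle 11.1 r 45.8  Frad -4.3 Ftan(ccw) -2.8 Fz 4.0
yaw 0.04
[[0.0006, 0.0025, 0.0001], [0.0009, 0.0056, 0.0001], [0.001, 0.0081, 0.0001], [0.001, 0.0105, 0.0001], [0.0009, 0.0121, 0.0001], [0.0009, 0.0121, 0.0001]]
```

>>> {"method": "send_rows", "body": {
  "translation": [
    [0.0005,0.0025,0],
    [0.0008,0.0055,0],
    [0.0008,0.008,0],
    [0.0008,0.0105,0],
    [0.0008,0.012,0],
    [0.0008,0.012,0]
  ],
  "yaw": [0,0,0,0,0,0],
  "fingers": [255,255,255,255,255,255]
}}

```text
clock: 20.7
position: [487.8, -167.1, 187.0]
ee_rot: [1.0, -0.015, -0.001, 0.001]
contact_force: [-5.5, 10.5, 7.3]
gripper_width: 17.6
```

```bash
python3 -c "
from h import *
st();arc([-4,-8,-12,-12])"
```

```text
t 20.7 pos [ 487.8 -167.1  187. ] head -1.69 zdir [-0.003 -0.002 -1.   ] F [-5.5 10.5  7.3] w 17.6
unit angle -0.9 r 45.9  Frad -6.0 Ftan(ccw) 10.2 Fz 7.3
yaw 0.01
[[-0.0, 0.0025, 0.0], [-0.0003, 0.0057, 0.0001], [-0.0009, 0.0088, 0.0001], [-0.0009, 0.0088, 0.0001]]
```

>>> {"method": "send_rows", "body": {
  "translation": [
    [0,0.001,0],
    [0,0.003,0],
    [0,0.0045,0],
    [0,0.0045,0]
  ],
  "yaw": [0,0,0,0],
  "fingers": [255,255,255,255]
}}

```text
clock: 21.1
position: [487.9, -167.3, 187.0]
ee_rot: [1.0, -0.015, -0.001, -0.003]
contact_force: [-5.2, 18.9, 9.6]
gripper_width: 17.7
```

```bash
python3 -c "
from h import *
st();look(13,('side',),rs={'side':(250,200,310,260)},f=10);arc([-4,-8,-12,-12])"
```

```text
t 21.1 pos [ 487.9 -167.3  187. ] head -1.72 zdir [-0.002  0.006 -1.   ] F [-5.2 18.9  9.6] w 17.7
unit angle -1.2 r 45.9  Frad -6.2 Ftan(ccw) 18.0 Fz 8.4
yaw -0.0
[[-0.0, 0.0023, -0.0], [-0.0004, 0.0055, -0.0], [-0.0009, 0.0086, -0.0001], [-0.0009, 0.0086, -0.0001]]
```

View pics/side13.png

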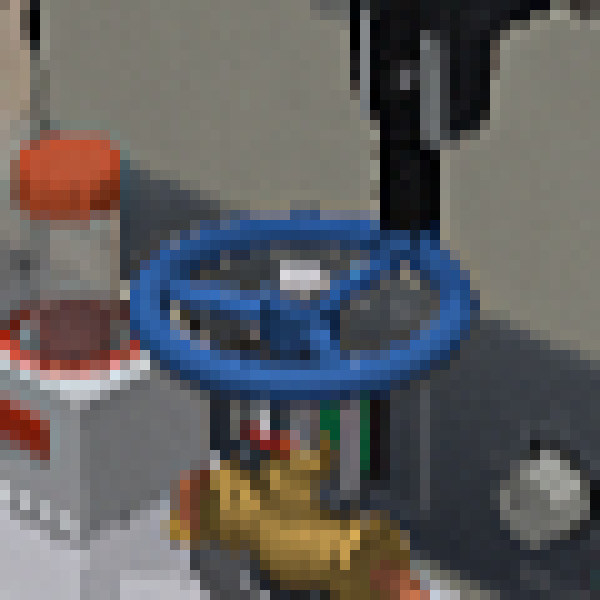

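```bash
python3 -c "
from h import *
arc([4,16,32,50,70,90,110,130,148,160,165,165])"
```

```text
unit angle -1.2 r 45.9  Frad -6.2 Ftan(ccw) 18.0 Fz 8.4
yaw -0.0
[[-0.0, -0.0041, 0.0], [-0.0017, -0.0136, 0.0001], [-0.0069, -0.0253, 0.0001], [-0.0163, -0.0362, 0.0002], [-0.0301, -0.0442, 0.0003], [-0.0458, -0.047, 0.0004], [-0.0616, -0.0443, 0.0004], [-0.0754, -0.0363, 0.0004], [-0.0849, -0.0255, 0.0003], [-0.0891, -0.0168, 0.0003], [-0.0903, -0.013, 0.0003], [-0.0903, -0.013, 0.0003]]
```

>>> {"method": "send_rows", "body": {
  "translation": [
    [0,-0.004,0],
    [-0.0015,-0.0135,0],
    [-0.007,-0.0255,0],
    [-0.0165,-0.036,0],
    [-0.03,-0.044,0],
    [-0.046,-0.047,0],
    [-0.0615,-0.0445,0],
    [-0.0755,-0.0365,0],
    [-0.085,-0.0255,0],
    [-0.089,-0.017,0],
    [-0.0905,-0.013,0],
    [-0.0905,-0.013,0]
  ],
  "yaw": [0,0,0,0,0,0,0,0,0,0,0,0],
  "fingers": [255,255,255,255,255,255,255,255,255,255,255,255]
}}

```text
clock: 22.35
position: [397.3, -152.6, 187.1]
ee_rot: [1.0, -0.016, -0.002, -0.002]
contact_force: [-0.3, -1.4, -1.7]
gripper_width: 18.2
```

```bash
python3 -c "
from h import *
st();arc([175,190,208,228,248,268,288,308,328,342,350,350])"
```

```text
t 22.35 pos [ 397.3 -152.6  187.1] head -1.78 zdir [-0.004  0.005 -1.   ] F [-0.3 -1.4 -1.7] w 18.2
unit angle 166.4 r 46.4  Frad -0.1 Ftan(ccw) 1.4 Fz -1.7
yaw -0.08
[[-0.0007, 0.0069, 0.0001], [-0.0002, 0.0189, 0.0001], [0.0045, 0.0325, -0.0], [0.0143, 0.0451, -0.0001], [0.0278, 0.0536, -0.0002], [0.0435, 0.0569, -0.0003], [0.0593, 0.0547, -0.0004], [0.0734, 0.0472, -0.0004], [0.0841, 0.0353, -0.0004], [0.0888, 0.0252, -0.0003], [0.0904, 0.019, -0.0003], [0.0904, 0.019, -0.0003]]
```

>>> {"method": "send_rows", "body": {
  "translation": [
    [-0.0005,0.007,0],
    [0,0.019,0],
    [0.0045,0.0325,0],
    [0.0145,0.045,0],
    [0.028,0.0535,0],
    [0.0435,0.057,0],
    [0.0595,0.0545,-0.0005],
    [0.0735,0.047,-0.0005],
    [0.084,0.0355,-0.0005],
    [0.089,0.025,-0.0005],
    [0.0905,0.019,-0.0005],
    [0.0905,0.019,-0.0005]
  ],
  "yaw": [0,0,0,0,0,0,0,0,0,0,0,0],
  "fingers": [255,255,255,255,255,255,255,255,255,255,255,255]
}}

```text
clock: 23.55
position: [486.7, -174.6, 187.1]
ee_rot: [1.0, -0.015, -0.003, -0.002]
contact_force: [-4.6, 1.3, 3.6]
gripper_width: 17.4
```

```bash
python3 -c "
from h import *
st();arc([-2,12,30,50,70,90,110,130,148,160,165,165])"
```

```text
t 23.55 pos [ 486.7 -174.6  187.1] head -1.76 zdir [-0.006  0.005 -1.   ] F [-4.6  1.3  3.6] w 17.4
unit angle -10.5 r 45.8  Frad -4.8 Ftan(ccw) 0.3 Fz 3.6
yaw -0.06
[[0.001, -0.0067, 0.0001], [0.0, -0.0179, 0.0001], [-0.0051, -0.0313, 0.0002], [-0.0154, -0.0436, 0.0004], [-0.0292, -0.0516, 0.0005], [-0.0449, -0.0544, 0.0006], [-0.0607, -0.0516, 0.0007], [-0.0745, -0.0436, 0.0007], [-0.084, -0.0328, 0.0008], [-0.0882, -0.0241, 0.0008], [-0.0894, -0.0203, 0.0007], [-0.0894, -0.0203, 0.0007]]
```

>>> {"method": "send_rows", "body": {
  "translation": [
    [0.0007,-0.0065,0],
    [0,-0.018,0],
    [-0.0055,-0.0315,0],
    [-0.0155,-0.0435,0.0005],
    [-0.0295,-0.0515,0.0005],
    [-0.045,-0.0545,0.0005],
    [-0.061,-0.0515,0.0007],
    [-0.0745,-0.0435,0.0007],
    [-0.084,-0.033,0.0007],
    [-0.088,-0.024,0.0007],
    [-0.0895,-0.0205,0.0007],
    [-0.0895,-0.0205,0.0007]
  ],
  "yaw": [0,0,0,0,0,0,0,0,0,0,0,0],
  "fingers": [255,255,255,255,255,255,255,255,255,255,255,255]
}}

```text
clock: 24.75
position: [397.3, -152.1, 187.1]
ee_rot: [1.0, -0.016, -0.004, -0.002]
contact_force: [-1.2, -0.3, 1.9]
gripper_width: 17.7
```

```bash
python3 -c "
from h import *
st();arc([175,190,208,228,248,268,288,308,328,342,350,350])"
```

```text
t 24.75 pos [ 397.3 -152.1  187.1] head -1.83 zdir [-0.008  0.004 -1.   ] F [-1.2 -0.3  1.9] w 17.7
unit angle 165.8 r 46.5  Frad 1.0 Ftan(ccw) 0.7 Fz 1.9
yaw -0.13
[[-0.0008, 0.0074, 0.0001], [-0.0003, 0.0194, 0.0], [0.0044, 0.033, -0.0001], [0.0143, 0.0456, -0.0002], [0.0278, 0.054, -0.0004], [0.0435, 0.0573, -0.0005], [0.0593, 0.0551, -0.0006], [0.0734, 0.0476, -0.0007], [0.0841, 0.0357, -0.0007], [0.0888, 0.0256, -0.0007], [0.0903, 0.0193, -0.0007], [0.0903, 0.0193, -0.0007]]
```

>>> {"method": "send_rows", "body": {
  "translation": [
    [-0.0007,0.0075,0],
    [0,0.0195,0],
    [0.0045,0.033,0],
    [0.0145,0.0455,0],
    [0.028,0.054,-0.0005],
    [0.0435,0.0575,-0.0005],
    [0.059,0.055,-0.0005],
    [0.073,0.0475,-0.0007],
    [0.0837,0.0355,-0.0007],
    [0.0885,0.0255,-0.0007],
    [0.09,0.0193,-0.0007],
    [0.09,0.0193,-0.0007]
  ],
  "yaw": [0,0,0,0,0,0,0,0,0,0,0,0],
  "fingers": [255,255,255,255,255,255,255,255,255,255,255,255]
}}

```text
clock: 25.95
position: [486.6, -174.6, 187.0]
ee_rot: [1.0, -0.016, -0.005, -0.002]
contact_force: [-4.1, 2.6, 5.1]
gripper_width: 17.5
```

```bash
python3 -c "
from h import *
st();arc([-6,-2,-0.3,-0.3,-0.3])"
```

```text
t 25.95 pos [ 486.6 -174.6  187. ] head -1.79 zdir [-0.01   0.004 -1.   ] F [-4.1  2.6  5.1] w 17.5
unit angle -10.5 r 45.7  Frad -4.6 Ftan(ccw) 1.7 Fz 5.1
yaw -0.09
[[0.0008, -0.0035, 0.0], [0.0011, -0.0067, 0.0], [0.0011, -0.008, 0.0], [0.0011, -0.008, 0.0], [0.0011, -0.008, 0.0]]
```

>>> {"method": "send_rows", "body": {
  "translation": [
    [0.0005,-0.0035,0],
    [0.0007,-0.0065,0],
    [0.0007,-0.0079,0],
    [0.0007,-0.0079,0],
    [0.0007,-0.0079,0],
    [0.0007,-0.0079,0]
  ],
  "yaw": [0,0,0,0,0,0],
  "fingers": [255,255,255,255,255,255]
}}

```text
clock: 26.55
position: [487.5, -166.9, 187.0]
ee_rot: [1.0, -0.016, -0.005, -0.002]
contact_force: [-2.9, -1.9, 3.4]
gripper_width: 17.4
```

```bash
python3 -c "
from h import *
st();look(14,rs={'side':(225,190,315,260),'top':(240,190,340,260)});st();arc([0])"
```

```text
t 26.55 pos [ 487.5 -166.9  187. ] head -1.8 zdir [-0.01   0.004 -1.   ] F [-2.9 -1.9  3.4] w 17.4
t 26.65 pos [ 487.6 -166.8  187.1] head -1.8 zdir [-0.01   0.004 -1.   ] F [-2.5 -1.4  3.6] w 17.7
unit angle -0.6 r 45.6  Frad -2.4 Ftan(ccw) -1.5 Fz 3.6
yaw -0.1
[[0.0004, -0.0005, 0.0001]]
```

View pics/side14.png

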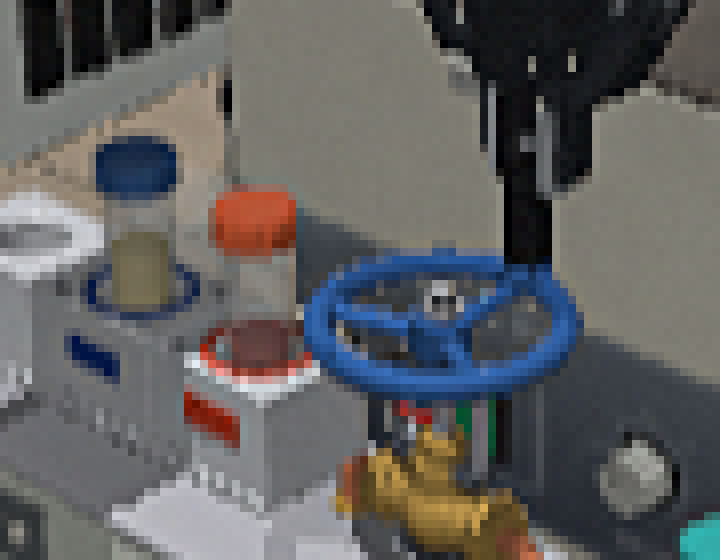

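View pics/top14.png

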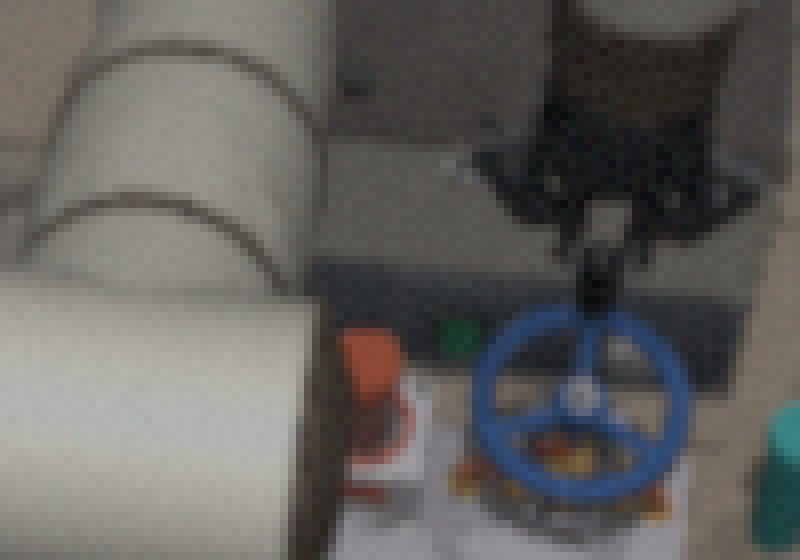

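```bash
python3 -c "
from h import *
for f in('side0','side13f','side14f'):
    I=cv2.imread(f'pics/{f}.png'); print(f,'pointer',blobs(I,'red',(272,238,283,248),2)); print('  caps',[b for b in blobs(I,'red',(230,200,265,222),20)+blobs(I,'blue',(230,200,262,222),20)])
print('px/mm', proj('side',[(440,-165,110),(440,-165,118)]))
st()
"
```

```text
side0 pointer [([276.88, 243.25], [275, 242, 5, 3, 8])]
  caps [([241.19, 210.35], [236, 207, 11, 8, 75]), ([256.05, 217.45], [252, 214, 9, 8, 65])]
side13f pointer [([276.5, 243.8], [274, 243, 5, 3, 10])]
  caps [([256.28, 217.41], [251, 214, 11, 8, 76]), ([241.52, 210.44], [237, 207, 10, 8, 61])]
side14f pointer [([276.25, 241.12], [274, 240, 5, 3, 8])]
  caps [([256.28, 217.41], [251, 214, 11, 8, 76]), ([241.52, 210.44], [237, 207, 10, 8, 61])]
px/mm [[280.37606174 246.72470251]
 [280.35016022 244.45490161]]
t 26.65 pos [ 487.6 -166.8  187.1] head -1.8 zdir [-0.01   0.004 -1.   ] F [-2.5 -1.4  3.6] w 17.7
```

```bash
python3 -c "
from h import *
print(read_state()['joint_vel'].round(3)); print(job_done()); st()"
```

```text
[ 0.    -0.    -0.001  0.001  0.001 -0.001]
the job is handed in; nothing more can be done
None
the job is handed in; nothing more can be done
```

The tubes are swapped and the valve is set two turns open. I handed the job in at about 26.7 s on the robot's clock, with the hand still gripping the crank handle and the arm at rest.

**Tubes:** I moved red to the spare well, blue to the blue-ringed well, then red to the red-ringed well, lowering each in the grip. Both caps now sit within about 0.3 px of where the other cap sat, fully home, at the start, so both are upright and fully down.

**Valve:**
- **Finding the stop:** The wheel started about 0.4 turn open. Going clockwise it blocked at the unit's +x direction. Commanding 4.5 mm further moved it only 0.2 mm, and the force rose to about 18 N against the 2–4 N of normal turning.
- **Backing off:** I led the handle two full turns counter-clockwise, back to the angle read at the stop. It is within about 1° of that, with roughly 2 N left on the handle.

**Checks that disagreed:**
- **Pointer:** It rose about 2.7 px where two turns should give about 2.3 px. That is within the picture's resolution and does not fit one or three turns.
- **Fingertips:** In the pictures they looked 10–20 mm higher than the reported tool tip. I therefore gripped the tubes lower than planned, and nothing slipped.

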